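# Slide the drying sheet onto the free rail pair

## Task

Pick up the steel drying sheet by its black grip and slide it, with the grip toward you, onto the one free rail pair of the drying rack's right-hand bay. Push it all the way in until it bears firmly against the rubber stop at the back, feeling for the stop and never ramming or forcing it, keep the steady push on it for a moment, then let go and leave it fully home and level; do not knock the things around it about.

Things in the scene. Friction and masses are not known exactly. Their poses are not given: they have to be found in the camera images.
- sheet: Loose steel drying sheet to load, 0.18 kg, flat on the worktop. Pan 100 (x) x 110 (y) mm, 4 mm thick; a rim 6 mm high set 13 mm in leaves plain side flanges. A 34 mm wide tongue, 4 mm thick, runs from the pan to x = -162 mm and carries the black grip. Origin: centre of the pan's underside; x runs from the grip to the pan's far edge, z up.
- far_edge (a point): Middle of the sheet's far edge, at its underside, 50 mm along x from the sheet's origin. The far corners are cut off at 45 degrees over 14 mm. The sheet balances about 16 mm from its origin toward the grip. Axes as the sheet's.
- grip (a point): Centre of the sheet's upright black grip block: 40 mm long (sheet's x), 14 mm thick (y, pinch it across y), 40 mm high, from 4 to 44 mm above the sheet's underside. The point lies 28 mm above the underside, at x = -140 mm, y = 0 of the sheet; axes as the sheet's.
- rack: Fixed aluminium rack, 250 mm wide (y), 196 high, walls from x = -55 to +55 mm, open front (-x) toward the robot; x points to the back, y to the left bay. Origin: centre of its underside. Two bays, each 116 mm clear between walls, centred at y = -61 mm (right bay, to be loaded) and +61 mm (left). Each has a low, a middle and a high rail pair, 55, 100 and 145 mm up.
- mouth_low (a point): Front end of the right bay's low rail pair: bay centre (y = -61 mm), x = -55 mm of the rack, at the ledges' top. A rail is a channel along x on the side wall: a ledge reaching 9 mm in, and a lip 8 mm above it. Ledge and lip are flared 14 mm forward of here and 7 mm down and up as a funnel; the walls are not flared. Axes as the rack's.
- mouth_mid (a point): The same point of the right bay's middle rail pair, 45 mm above the low one.
- mouth_high (a point): The same point of the right bay's high rail pair, 90 mm above the low one.
- tray_low: Steel sheet without tongue and grip, 80 x 110 x 10 mm, fastened on a low rail pair, in the right or the left bay. Of the three trays two are always in the right bay and one in the left: the right bay's free rail pair is at the height of the tray that is in the left bay (y > 0 in the rack's frame). Origin: centre of its pan's underside.
- tray_mid: The same kind of sheet, fastened on a middle rail pair, in the right or the left bay.
- tray_high: The same kind of sheet, fastened on a high rail pair, in the right or the left bay.
- backstop: Dark steel depth stop behind the rack, on brackets fixed to it; its origin and axes are the rack's. It carries an upright black rubber buffer bar behind each bay, 24 mm wide, 30 to 180 mm up. How deep it was set is not measured: a sheet that is home has its origin anywhere from 20 mm in front of the rack's origin to 15 mm behind it (along x). The stop must be felt.
- buffer (a joint): How far the right bay's buffer bar is pushed back (m): 0 free, 0.004 home. It yields these 4 mm to 0.2 N, then bears solidly on the stop, and a sheet let go there stays. Then a steady push of about 10 N on it for half a second seats the sheet; 20 N is too much. A sheet that bears down on the ledges loses part of the push to friction.
- tape_roll: Roll of tan tape lying flat, 93 mm across, 19 mm high, a bystander in front of the rack. Origin: centre of its underside.
- petri_dish: Flat dish, 67 mm across, 15 mm high, a bystander. Origin: centre of its underside.
- beaker_1: Beaker, 54 mm across, 65 mm high, a bystander left of the rack's front. Origin: centre of its underside.
- dropper_bottle: Brown dropper bottle, 39 mm across, 109 mm high, a bystander. Origin: centre of its underside.
- sample_jar_2: Green jar with a blue cap, 49 mm across, 58 mm high, a bystander. Origin: centre of its underside.

How it is judged:
By the outcome, as a careful person would: the job done as asked, in the order asked, and still so for the second after the job is handed in, with the robot touching nothing.
It also fails if it takes over 70 s, if anything falls off the work surface, if the arm or the gripper's body presses on something with over 40 N, if the wrist force passes 120 N, or if a joint passes its speed limit or range.

## Robot

A 6-joint arm with a two-finger parallel gripper is mounted at the origin on a cart in front of the work surface, level with it; the furniture and walls round the work are solid. World frame = base frame: x ahead of the robot, y to its left, z up, the work surface at z = 0. Lengths are in m, angles in rad, forces in N, time in s.
With the tool pointing down it reaches from about 0.25 to 0.725 m from the base axis. Payload 4 kg.
Tool frame: the origin (TCP) lies on the centre line of the jaws, within the pads' length; the fingertips stand 19 mm ahead of it and the grasp point (between the pads) is the TCP; z points along the fingers, y is the direction in which the jaws open and shut (so a half turn about z gives the same grasp; the last joint's range is limited). The gripper opens to 85 mm and grips with 20 to 120 N. Pads are 22 mm wide; open, the fingers measure 114 mm over their backs; the gripper's body (76 mm by 85 mm) begins 54 mm behind the grasp point. The pads swing forward as they close: fully open they stand 13 mm farther back than shut.
Start: joints at [1.3, 0.241, 0.005, 1.335, 0, 1.571], TCP at [0.134, 0.482, 0.25] pointing down, gripper open.
Joint ranges: [-2.72, 2.72], [-1.05, 1.87], [-1.09, 1.28], [-1.99, 2.15], [-1.42, 1.44], [-3.14, 3.14]. Speed limits (rad/s): [2.79, 2.79, 3.14, 3.14, 3.14, 3.14].

## Interface

Orientations are given as a unit quaternion [x, y, z, w].
In Python, from workcell import bot gives the robot as it stands. The module is installed in compiled form; this text tells all that it offers.
- The arm moves only by the shell command python3 -m handwheel 'ROWS' [OPENING]. ROWS is JSON, a list of rows, each an object of numbers: "dx", "dy", "dz": the shift along the tool's x, y, z as a fraction of full scale; "ax", "ay", "az": the turn, a rotation vector about the tool's x, y, z as a fraction of full scale. In form: [{"dx": .., "dy": .., "dz": .., "ax": .., "ay": .., "az": ..}, ...]. A call has 1 to 12 rows; each row shifts and turns the commanded pose from where the row before left it, along the tool's axes as they then stand; what a row does not reach is not made up. Full scale, the value 1, is 2.5 cm for a shift and 0.15 rad for a turn. A row lasts 1/10 s, in which the tool goes at most 50 mm and 8.59 degrees, less where a joint would pass 70% of its speed; a pose out of reach is approached as far as the arm can. A call with a number of a shift or a turn outside -1 to 1 is refused whole. A call with a gripper value outside its range is refused whole. OPENING is the gripper's target within -1 to 1 (fully open at 1, half-way at 0, shut at -1), set as the call begins (- or left out, the last holds). The fingers move at their own pace and stop on an object; the grip force is fixed at half the most. Time passes only in rows, so rows that do not move let the fingers close. It gives the time, the measured TCP pose, the force and the opening at its end, in the units of the state.
- bot.get_obs(): the state, without advancing time (a new reading comes with each control period).
- bot.camera(name): name is "scene" or "side" or "wrist"; returns a dict with "img" (420x560x3 uint8, red, green, blue), "intrinsics" (3x3 intrinsics, pixels), "eye" and "rotation" of the camera in the world. Camera axes: x right, y down, z forward; pixel columns grow to the right and rows downward; lengths in m; the calibration is good to about 2 mm. A picture is of the moment at which its call begins. There is no depth.
- bot.job_done(): hands the job in, once; it reports no verdict.
Trained networks look in a picture, given as the dict that the camera call returned (one of the last four; its "shot" number tells which), for a name from the list of things; names that differ only in an ending like _2 or _b are one class to them, and where a whole thing is asked for, a point or a joint stands for the part that bears it (a point fixed in the world has none). Each returns a list of dicts, best first, with "confidence" (0 to 1); they miss things now and then, are a little off and sometimes report something else, mostly with a low value. They report only what shows in the picture. A call takes as long as a camera call.
- bot.trace(thing, picture): "region" (420x560 bool, what is visible of it) and "rect" ([centre column, centre row, width, height] in pixels, round what is visible of it).
The state is a dict: "clock": time; "joint_pos": joint angles; "joint_vel": joint speeds; "tau": joint torques, N m; "eef_pos": TCP position; "tool_rot": TCP orientation; "ft_force": force on the tool from outside, world axes, zero at the start; "ft_torque": the same for the moment, N m; "grip_width": finger opening in m.
Only numpy, scipy, OpenCV 4.12 (cv2) and the standard library are available. Lean on these libraries where they do the work, as an engineer would, in place of code of your own. Each camera call takes 0.05 s, during which the arm holds its last target.

## Working session

There is one attempt and no reset: what is moved stays moved. The work goes in short steps, Python scripts to look and compute and a shell command to move; the robot and the scene stay as the last step left them, time stands still between calls to the robot, and variables do not carry over. Pictures are saved under pics/ and viewed, and the job is handed in when it is done.

```bash
mkdir -p pics; cat > h.py <<'E'
import numpy as np, cv2
from workcell import bot
from scipy.spatial.transform import Rotation as R
def snap(n,f):
    p=bot.camera(n); cv2.imwrite('pics/'+f,p['img'][:,:,::-1]); return p
def ray(p,u,v):
    K=np.array(p['intrinsics']);d=np.linalg.inv(K)@[u,v,1]
    return np.array(p['eye']),np.array(p['rotation'])@d
def atz(p,u,v,z):
    e,d=ray(p,u,v); return e+d*(z-e[2])/d[2]
def proj(p,X):
    c=np.array(p['rotation']).T@(np.atleast_2d(X)-np.array(p['eye'])).T
    q=np.array(p['intrinsics'])@c; return (q[:2]/q[2]).T
E
python3 - <<'E'
from h import *
print(bot.get_obs())
for n in ['scene','side']:
    p=snap(n,n+'0.png'); print(n,p['eye'],p['rotation'],p['intrinsics'])
    for t in ['sheet','grip','rack','tray_low','tray_mid','tray_high','backstop','tape_roll','petri_dish','beaker_1','dropper_bottle','sample_jar_2']:
        for r in bot.trace(t,p)[:3]: print(t,round(r['confidence'],2),np.round(r['rect'],0))
p=snap('wrist','wrist0.png')
E
```

```text
{'clock': 0.0, 'joint_pos': array([1.30002755e+00, 2.41413095e-01, 3.70201915e-03, 1.33516483e+00,
       2.84757412e-05, 1.57080554e+00]), 'joint_vel': array([ 4.91878129e-04, -5.07912068e-04,  1.03692575e-03,  3.91891852e-05,
       -3.82571844e-04, -8.87615884e-04]), 'tau': array([-9.03297678e-04, -3.72318721e+01,  2.52407330e+01,  1.70171721e-02,
       -3.17631784e-04, -1.21283421e-05]), 'eef_pos': array([0.13357065, 0.48121687, 0.24940436]), 'tool_rot': array([ 1.34975699e-01,  9.90848363e-01, -1.02835373e-03, -1.54444447e-04]), 'ft_force': array([ 1.10399682,  0.089237  , -0.64910202]), 'ft_torque': array([ 0.03252671,  0.00404418, -0.0066559 ]), 'grip_width': 0.08551070385534845}
scene [-0.1349352  -0.70690117  0.73044313] [ 0.79123391 -0.35072427  0.19352629 -0.46204865] [[472.33897005   0.         275.75855444]
 [  0.         472.33897005 204.02714441]
 [  0.           0.           1.        ]]
sheet 0.74 [367. 313.  60.  68.]
grip 0.81 [364. 313.  59.  67.]
grip 0.34 [269. 181.  31.  18.]
rack 0.58 [266. 193.  93.  99.]
tray_low 0.57 [239. 195.  23.  17.]
tray_mid 0.86 [26
[... 535 characters left out ...]
.        ]]
sheet 0.95 [229. 332.  87.  47.]
sheet 0.19 [302. 181.  55. 113.]
grip 0.95 [232. 329.  86.  44.]
rack 0.91 [302. 183.  53. 106.]
rack 0.5 [231. 329.  87.  44.]
tray_low 0.53 [303. 161.  23.   5.]
tray_high 0.86 [299. 191.  28.  34.]
tray_high 0.63 [303. 183.  56. 108.]
tray_high 0.27 [303. 161.  25.   5.]
backstop 0.9 [331. 188.  36. 109.]
tape_roll 0.62 [266. 149.  19.  23.]
tape_roll 0.61 [233. 206.  26.  26.]
tape_roll 0.5 [330. 187.  37. 104.]
petri_dish 0.69 [208. 238.  23.  22.]
beaker_1 0.76 [265. 149.  23.  26.]
dropper_bottle 0.57 [237. 124.  14.  28.]
sample_jar_2 0.64 [262. 121.  12.  22.]
sample_jar_2 0.61 [235. 205.  26.  23.]
sample_jar_2 0.34 [230. 332.  81.  47.]
```

```bash
python3 - <<'E'
import cv2
a=cv2.imread('pics/scene0.png');b=cv2.imread('pics/side0.png')
cv2.imwrite('pics/sc_crop.png',cv2.resize(a[130:350,190:430],None,fx=2.7,fy=2.7,interpolation=3))
cv2.imwrite('pics/si_crop.png',cv2.resize(b[110:370,160:390],None,fx=2.3,fy=2.3,interpolation=3))
E
```

```text
(no output)
```

View pics/scene0.png

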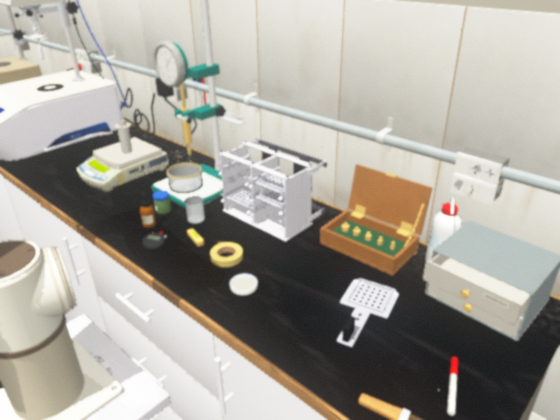

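View pics/side0.png

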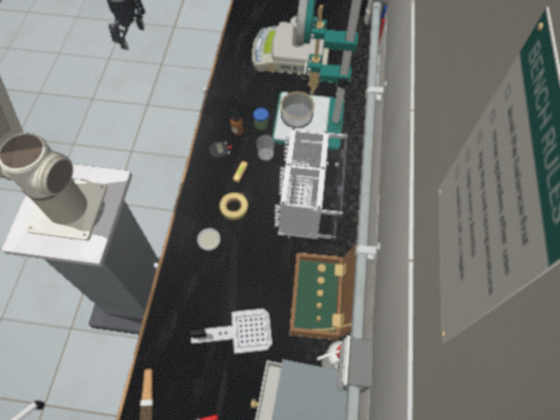

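View pics/sc_crop.png

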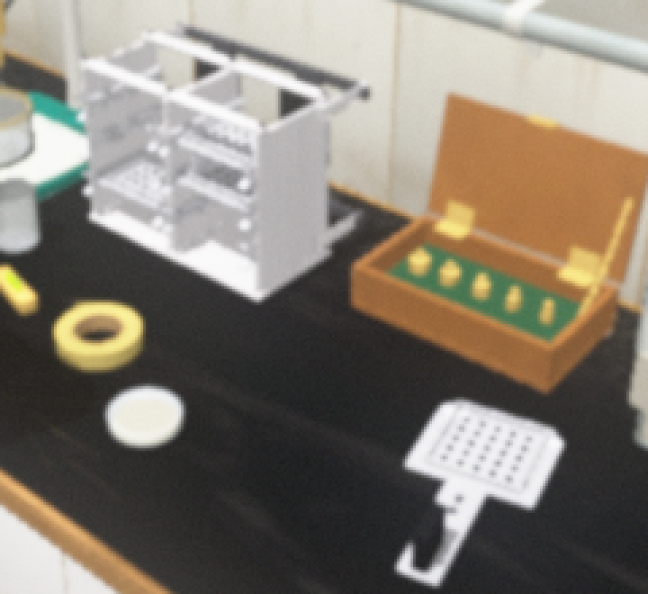

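View pics/si_crop.png

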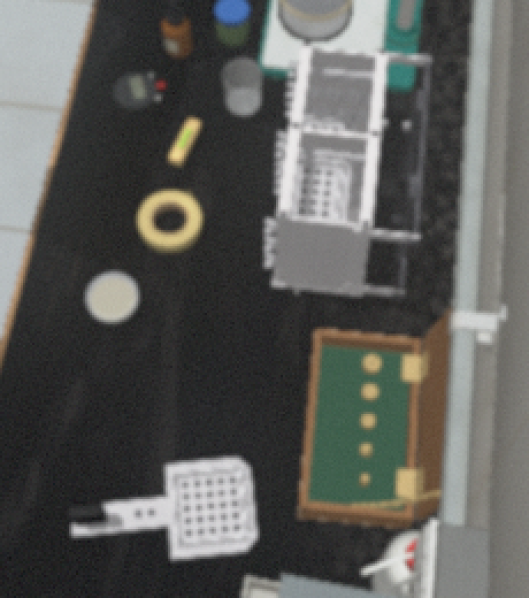

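View pics/wrist0.png

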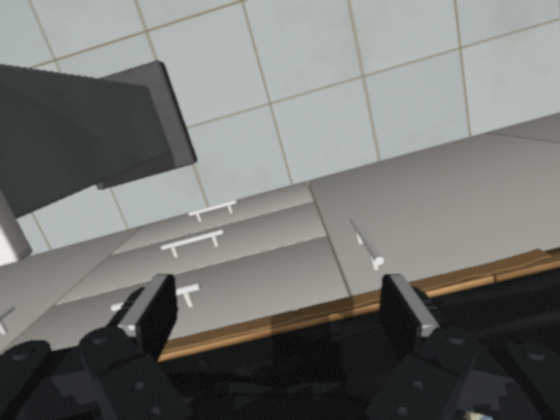

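```bash
sed -i "s/np.array(p\['rotation'\])/R.from_quat(p['rotation']).as_matrix()/" h.py; python3 - <<'E'
from h import *
p=bot.camera('side'); s=bot.camera('scene')
f=lambda u,v:(160+u/2.3,110+v/2.3)
for u,v,z in [(167,466,.004),(171,558,.004),(70,538,0.004),(165,498,.004),(165,524,.004)]: print(np.round(atz(p,*f(u,v),z),3))
g=lambda u,v:(190+u/2.7,130+v/2.7)
print('scene')
for u,v,z in [(405,463,.004),(528,507,.004),(398,572,.004),(438,585,.004),(562,440,.004),(260,298,0),(90,215,0),(328,250,0)]: print(np.round(atz(s,*g(u,v),z),3))
print('rack top side')
for u,v,z in [(272,287,.196),(362,291,.196),(370,224,.196),(303,50,.196),(383,55,.196),(277,222,.196)]: print(np.round(atz(p,*f(u,v),z),3))
print('rack top scene')
for u,v,z in [(262,127,.196),(85,65,.196),(325,95,.196),(157,35,.196)]: print(np.round(atz(s,*g(u,v),z),3))
print('tape,dish',np.round(atz(p,233,206,.01),3),np.round(atz(p,208,238,.01),3),np.round(atz(s,226,254,.01),3),np.round(atz(s,244,284,.01),3))
print('beaker', np.round(atz(p,265,149,.03),3))
E
```

```text
[ 0.558 -0.253  0.004]
[ 0.582 -0.357  0.004]
[ 0.462 -0.351  0.004]
[ 0.563 -0.291  0.004]
[ 0.568 -0.321  0.004]
scene
[ 0.555 -0.249  0.004]
[ 0.578 -0.353  0.004]
[ 0.452 -0.317  0.004]
[ 0.462 -0.347  0.004]
[ 0.667 -0.332  0.004]
[0.662 0.009 0.   ]
[0.659 0.264 0.   ]
[0.778 0.015 0.   ]
rack top side
[ 0.661 -0.091  0.196]
[ 0.759 -0.083  0.196]
[0.76  0.002 0.196]
[0.655 0.233 0.196]
[0.754 0.239 0.196]
[ 0.656 -0.01   0.196]
rack top scene
[0.66  0.003 0.196]
[0.648 0.237 0.196]
[0.753 0.003 0.196]
[0.753 0.238 0.196]
tape,dish [0.501 0.07  0.01 ] [ 0.447 -0.046  0.01 ] [0.501 0.075 0.01 ] [ 0.448 -0.047  0.01 ]
beaker [0.568 0.277 0.03 ]
```

```bash
python3 - <<'E'
from h import *
p=bot.camera('wrist'); o=bot.get_obs()
T=R.from_quat(o['tool_rot']).as_matrix(); C=R.from_quat(p['rotation']).as_matrix()
print(T.T@(p['eye']-o['eef_pos'])); print(np.round(T.T@C,3)); print(p['intrinsics'])
E
```

```text
[ 0.07544666 -0.00086347 -0.12326179]
[[ 0.    -0.955 -0.296]
 [ 1.     0.    -0.   ]
 [ 0.    -0.296  0.955]]
[[348.2415872    0.         278.0503575 ]
 [  0.         348.2415872  212.41012513]
 [  0.           0.           1.        ]]
```

```bash
python3 -m handwheel '[{"dx":-1,"dy":-0.9},{"dx":-1,"dy":-0.9},{"dx":-1,"dy":-0.9},{"dx":-1,"dy":-0.9},{"dx":-1,"dy":-0.9},{"dx":-1,"dy":-0.9},{"dx":-1,"dy":-0.9},{"dx":-1,"dy":-0.9},{"dx":-1,"dy":-0.9},{"dx":-1,"dy":-0.9},{"dx":-1,"dy":-0.9},{"dx":-1,"dy":-0.9}]' 
python3 -m handwheel '[{"dx":-1,"dy":-0.9},{"dx":-1,"dy":-0.9},{"dx":-0.8,"dy":-0.8},{"az":-0.9},{"az":-0.9},{"ay":-0.9},{"ay":-0.9},{"ay":-0.9},{"ay":-0.7},{}]'
python3 - <<'E'
from h import *
o=bot.get_obs(); print(o['joint_pos'],R.from_quat(o['tool_rot']).as_matrix())
p=snap('wrist','wrist1.png'); print(p['eye'],p['rotation'])
for t in ['rack','tray_low','tray_mid','tray_high']:
        for r in bot.trace(t,p)[:3]: print(t,round(r['confidence'],2),np.round(r['rect'],0))
E
```

```text
[1.30001948e+00 2.40556856e-01 5.01294746e-03 1.33520035e+00
 2.13070844e-05 1.57080162e+00] [[-9.63561979e-01  2.67485164e-01 -6.60418809e-06]
 [ 2.67485163e-01  9.63561978e-01  5.58678297e-05]
 [ 2.13073601e-05  5.20655943e-05 -9.99999998e-01]]
[0.06080787 0.50113016 0.37359642] [0.78702782 0.59846754 0.09049453 0.11930867]invalid input
invalid input
```

View pics/wrist1.png

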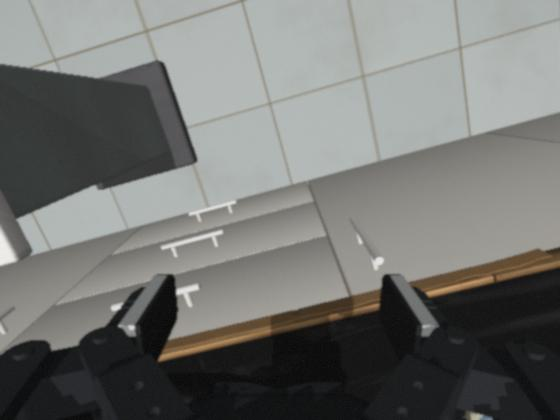

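```bash
python3 -m handwheel '[{"dx":-1,"dy":-0.9,"dz":0,"ax":0,"ay":0,"az":0},{"dx":-1,"dy":-0.9,"dz":0,"ax":0,"ay":0,"az":0},{"dx":-1,"dy":-0.9,"dz":0,"ax":0,"ay":0,"az":0},{"dx":-1,"dy":-0.9,"dz":0,"ax":0,"ay":0,"az":0},{"dx":-1,"dy":-0.9,"dz":0,"ax":0,"ay":0,"az":0},{"dx":-1,"dy":-0.9,"dz":0,"ax":0,"ay":0,"az":0},{"dx":-1,"dy":-0.9,"dz":0,"ax":0,"ay":0,"az":0},{"dx":-1,"dy":-0.9,"dz":0,"ax":0,"ay":0,"az":0},{"dx":-1,"dy":-0.9,"dz":0,"ax":0,"ay":0,"az":0},{"dx":-1,"dy":-0.9,"dz":0,"ax":0,"ay":0,"az":0}]'
```

```text
clock: 2.75
eef_pos: [0.315, 0.1969, 0.2505]
tool_rot: [0.135, 0.991, 0.0, 0.0]
ft_force: [0.4, 0.2, -0.1]
grip_width: 0.0853
```

```bash
python3 -m handwheel '[{"dx":-1,"dy":-0.9,"dz":0,"ax":0,"ay":0,"az":-0.9},{"dx":-1,"dy":-0.9,"dz":0,"ax":0,"ay":0,"az":-0.9},{"dx":-1,"dy":-1,"dz":0,"ax":0,"ay":0,"az":0},{"dx":-1,"dy":-1,"dz":0,"ax":0,"ay":-0.9,"az":0},{"dx":0,"dy":-0.6,"dz":0,"ax":0,"ay":-0.9,"az":0},{"dx":0,"dy":-0.6,"dz":0,"ax":0,"ay":-0.9,"az":0},{"dx":0,"dy":0,"dz":0,"ax":0,"ay":-0.7,"az":0},{"dx":0,"dy":0,"dz":0,"ax":0,"ay":0,"az":0}]'
python3 - <<'E'
from h import *
o=bot.get_obs(); print(o['joint_pos'],R.from_quat(o['tool_rot']).as_matrix())
p=snap('wrist','wrist1.png'); print(p['eye'],p['rotation'])
for t in ['rack','tray_low','tray_mid','tray_high']:
        for r in bot.trace(t,p)[:3]: print(t,round(r['confidence'],2),np.round(r['rect'],0))
E
```

```text
clock: 3.55
eef_pos: [0.399, 0.0635, 0.2473]
tool_rot: [0.002, 0.968, -0.001, 0.25]
ft_force: [-0.4, 0.6, -1.0]
grip_width: 0.0856
[ 0.24163357 -0.30921423 -0.65510432  0.73187805 -0.11921848  0.21602211] [[-8.74643807e-01  4.65047355e-03  4.84743834e-01]
 [ 3.63742328e-03  9.99988793e-01 -3.03040820e-03]
 [-4.84752494e-01 -8.87309260e-04 -8.74650920e-01]]
[0.27283277 0.06321333 0.31835895] [0.65166345 0.64907887 0.27654152 0.27848906]
rack 0.87 [328. 312. 218. 150.]
tray_low 0.62 [375. 285.  80.  32.]
tray_mid 0.83 [282. 318.  89.  34.]
tray_mid 0.7 [328. 310. 218. 153.]
tray_high 0.85 [282. 352.  97.  37.]
```

View pics/wrist1.png

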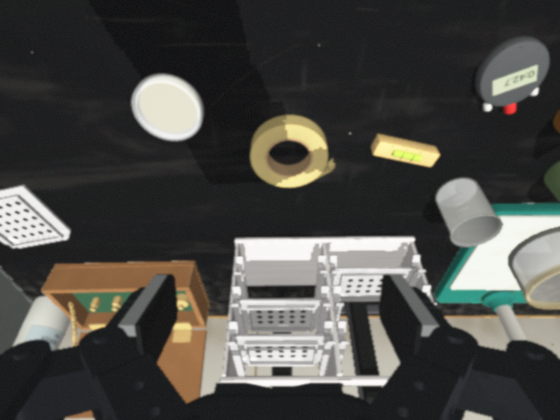

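```bash
python3 - <<'E'
import cv2
a=cv2.imread('pics/wrist1.png')
cv2.imwrite('pics/w1c.png',cv2.resize(a[225:395,215:435],None,fx=3.5,fy=3.5,interpolation=2))
E
```

```text
(no output)
```

View pics/w1c.png

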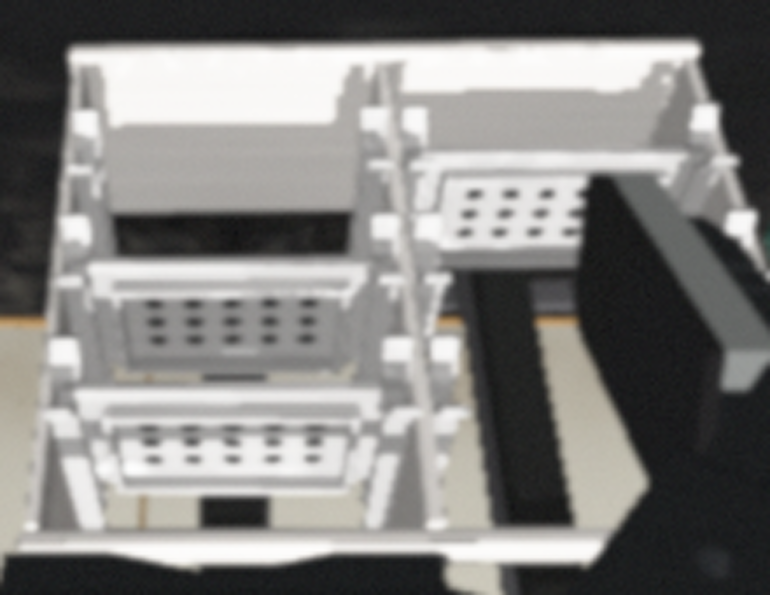

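```bash
cat > fit.py <<'E'
from h import *
from scipy.optimize import least_squares
import sys
W=lambda u,v:(215+u/3.5,225+v/3.5)
g=lambda u,v:(190+u/2.7,130+v/2.7)
f=lambda u,v:(160+u/2.3,110+v/2.3)
w=dict(eye=[0.27283277,0.06321333,0.31835895],rotation=[0.65166345,0.64907887,0.27654152,0.27848906],intrinsics=[[348.2415872,0,278.0503575],[0,348.2415872,212.41012513],[0,0,1]])
s=dict(eye=[-0.1349352,-0.70690117,0.73044313],rotation=[0.79123391,-0.35072427,0.19352629,-0.46204865],intrinsics=[[472.33897005,0,275.75855444],[0,472.33897005,204.02714441],[0,0,1]])
d=dict(eye=[0.72359123,-0.59226957,1.29674259],rotation=[0.96778766,0.06687536,-0.01513989,-0.24225095],intrinsics=[[478.26367466,0,277.05810426],[0,478.26367466,205.85843378],[0,0,1]])
obs=[(w,W(70,47),(-.055,-.125,0)),(w,W(697,42),(-.055,.125,0)),
(s,g(260,298),(-.055,-.125,0)),(s,g(90,215),(-.055,.125,0)),(s,g(328,250),(.055,-.125,0)),
(s,g(262,127),(-.055,-.125,.196)),(s,g(325,95),(.055,-.125,.196)),(s,g(85,65),(-.055,.125,.196)),(s,g(157,35),(.055,.125,.196)),
(d,f(272,287),(-.055,-.125,0)),(d,f(362,291),(.055,-.125,0)),(d,f(277,222),(-.055,-.125,.196)),(d,f(370,224),(.055,-.125,.196)),(d,f(303,50),(-.055,.125,.196)),(d,f(383,55),(.055,.125,.196))]
def wp(q,X):
    c,sn=np.cos(q[2]),np.sin(q[2]); return np.array([q[0]+c*X[0]-sn*X[1],q[1]+sn*X[0]+c*X[1],X[2]])
def res(q,which=None): return np.concatenate([(proj(p,wp(q,X))[0]-uv) for p,uv,X in obs if which is None or p is which])
if __name__=='__main__':
    for n,o in [('all',None),('w',w),('s',s),('d',d)]:
        r=least_squares(res,[.71,.122,0],args=(o,)); print(n,np.round(r.x,4)); 
        if n=='all': print(np.round(r.fun.reshape(-1,2),1)); q=r.x
    # bay centre from tray/ledge picks in wrist
    for nm,(u1,u2,v,z) in dict(mid=(88,368,265,.108),high=(75,380,392,.153)).items():
        for xx in (q[0]-.055,q[0]-.045):
            ys=[]
            for u in (u1,u2):
                e,dd=ray(w,*W(u,v)); t=(xx-e[0])/dd[0]; P=e+t*dd; ys.append(P)
            print(nm,xx,np.round(ys,4), 'c',np.round((ys[0][1]+ys[1][1])/2,4))
    print('bay',wp(q,(-.055,-.061,.055)))
    im=cv2.imread('pics/wrist1.png')[225:395,215:435]; im=cv2.resize(im,None,fx=3.5,fy=3.5,interpolation=2)
    def L(a,b,c=(0,0,255)):
        A,B=[((proj(w,wp(q,x))[0]-[215,225])*3.5).astype(int) for x in (a,b)]; cv2.line(im,tuple(map(int,A)),tuple(map(int,B)),c,1)
    for y in (-.125,-.119,-.003,.003,.119,.125):
        L((-.055,y,0),(-.055,y,.196)); L((-.055,y,.196),(.055,y,.196),(0,255,0))
    L((-.055,-.125,0),(-.055,.125,0))
    for z in (.055,.1,.145):
        for sg in (1,-1):
            y0=-.061+sg*.058;y1=-.061+sg*.049
            L((-.055,y0,z),(-.055,y1,z),(255,0,0));L((-.055,y1,z),(-.069,y1,z-.007),(255,0,0));L((-.055,y1,z+.008),(-.069,y1,z+.015),(255,0,255))
    cv2.imwrite('pics/'+sys.argv[1],im)
E
python3 fit.py ov1.png
```

```text
all [0.7081 0.1258 0.0125]
[[ 0.2 -1.8]
 [-2.6 -2.1]
 [ 0.7  2.3]
 [ 1.2  2.5]
 [ 0.6  3.5]
 [-0.5  1.1]
 [ 3.3 -1.3]
 [-2.  -1.6]
 [-1.  -2. ]
 [ 1.7 -0.5]
 [-0.6  2. ]
 [ 0.2 -3.6]
 [ 1.7  0.2]
 [-0.5 -5. ]
 [ 3.1 -3.2]]
w [0.7113 0.1279 0.0135]
s [0.7119 0.1305 0.0107]
d [0.7056 0.1204 0.0253]
mid 0.6531478513330635 [[0.6531 0.0151 0.1026]
 [0.6531 0.1125 0.1028]] c 0.0638
mid 0.6631478513330635 [[0.6631 0.0139 0.097 ]
 [0.6631 0.1138 0.0971]] c 0.0638
high 0.6531478513330635 [[0.6531 0.0144 0.1482]
 [0.6531 0.1126 0.1483]] c 0.0635
high 0.6631478513330635 [[0.6631 0.0131 0.1437]
 [0.6631 0.1139 0.1438]] c 0.0635
bay [0.65391613 0.06410624 0.055     ]
```

View pics/ov1.png

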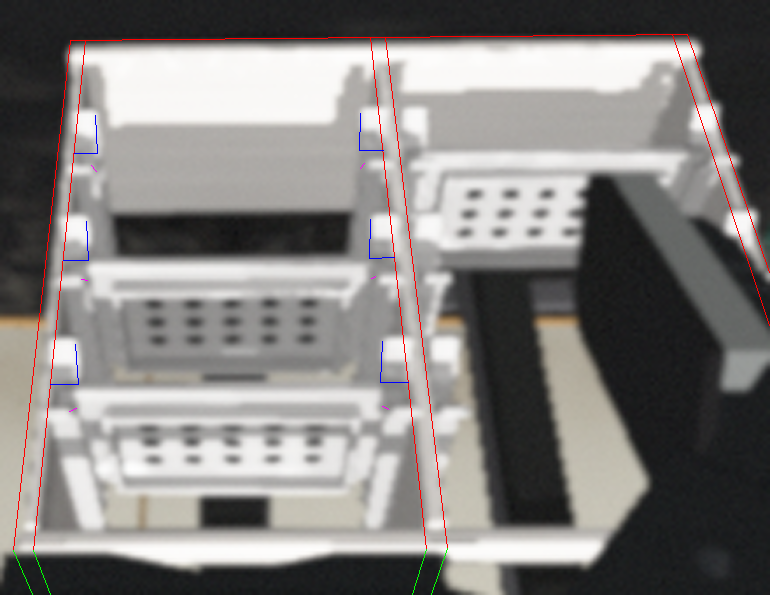

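```bash
python3 -m handwheel '[{"dx":0,"dy":-1,"dz":0,"ax":0,"ay":0.9,"az":0},{"dx":0,"dy":-1,"dz":0,"ax":0,"ay":0.9,"az":0},{"dx":0,"dy":-1,"dz":0,"ax":0,"ay":0.9,"az":0},{"dx":0,"dy":-1,"dz":0,"ax":0,"ay":0.67,"az":0},{"dx":-0.4,"dy":-1,"dz":0,"ax":0,"ay":0,"az":0},{"dx":-0.4,"dy":-1,"dz":0,"ax":0,"ay":0,"az":0},{"dx":-0.4,"dy":-1,"dz":0,"ax":0,"ay":0,"az":0},{"dx":-0.4,"dy":-1,"dz":0,"ax":0,"ay":0,"az":0},{"dx":-0.4,"dy":-1,"dz":0,"ax":0,"ay":0,"az":0},{"dx":-0.4,"dy":-1,"dz":0,"ax":0,"ay":0,"az":0},{"dx":-0.4,"dy":-1,"dz":0,"ax":0,"ay":0,"az":0},{"dx":-0.4,"dy":-1,"dz":0,"ax":0,"ay":0,"az":0}]'
python3 -m handwheel '[{"dx":0,"dy":-1,"dz":0,"ax":0,"ay":0,"az":0},{"dx":0,"dy":-1,"dz":0,"ax":0,"ay":0,"az":0},{"dx":0,"dy":-0.8,"dz":0,"ax":0,"ay":0,"az":-0.8},{"dx":0,"dy":-0.8,"dz":0,"ax":0,"ay":0,"az":-0.8},{"dx":0,"dy":0,"dz":0,"ax":0,"ay":0,"az":0},{"dx":0,"dy":0,"dz":0,"ax":0,"ay":0,"az":0}]'
python3 - <<'E'
from h import *
o=bot.get_obs(); print(o['joint_pos'],R.from_quat(o['tool_rot']).as_matrix(),o['ft_force'])
p=snap('wrist','wrist2.png'); print(p['eye'],p['rotation'])
E
```

```text
clock: 5.0
eef_pos: [0.4838, -0.2375, 0.2502]
tool_rot: [0.002, 1.0, 0.0, 0.002]
ft_force: [0.3, -0.2, -0.1]
grip_width: 0.0853
clock: 5.6
eef_pos: [0.4847, -0.3262, 0.2498]
tool_rot: [-0.116, 0.993, 0.0, 0.002]
ft_force: [0.0, -0.7, 0.4]
grip_width: 0.0851
[-0.59388579  0.40885439  0.24060038  1.40020431  0.00300382 -0.82709959] [[-9.72921018e-01 -2.31109494e-01  3.61855713e-03]
 [-2.31106687e-01  9.72927697e-01  1.18117599e-03]
 [-3.79357544e-03  3.12918192e-04 -9.99992755e-01]] [ 0.01440502 -0.6650238   0.36672582]
[ 0.4105675  -0.34478101  0.37279731] [0.61280401 0.7755648  0.11899344 0.09386721]
```

View pics/wrist2.png

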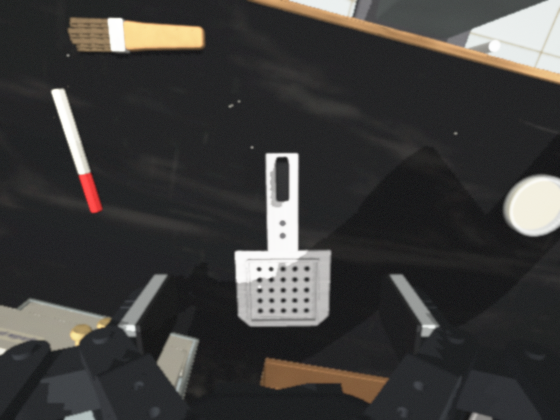

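```bash
python3 - <<'E'
from h import *
import cv2
a=cv2.imread('pics/wrist2.png');cv2.imwrite('pics/w2c.png',cv2.resize(a[145:335,220:345],None,fx=3.1,fy=3.1,interpolation=2))
E
```

```text
(no output)
```

View pics/w2c.png

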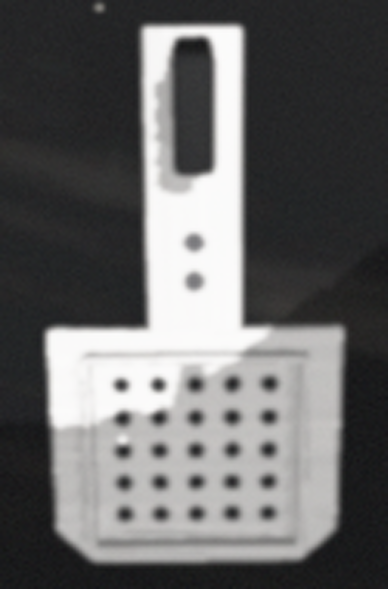

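```bash
python3 - <<'E'
from h import *
from scipy.optimize import least_squares
w=dict(eye=[ 0.4105675,-0.34478101,0.37279731],rotation=[0.61280401,0.7755648,0.11899344,0.09386721],intrinsics=[[348.2415872,0,278.0503575],[0,348.2415872,212.41012513],[0,0,1]])
W=lambda u,v:(220+u/3.1,145+v/3.1)
# image right = ? tool y -> +y
ob=[((142,25),(-.162,-.017,.004)),((244,26),(-.162,.017,.004)),((46,328),(-.05,-.055,.004)),((345,328),(-.05,.055,.004)),((97,562),(.05,-.041,.004)),((300,562),(.05,.041,.004)),((338,525),(.036,.055,.004)),((57,528),(.036,-.055,.004)),((195,243),(0,0,0))][:8]
def wp(q,X):
    c,s=np.cos(q[2]),np.sin(q[2]);return np.array([q[0]+c*X[0]-s*X[1],q[1]+s*X[0]+c*X[1],X[2]])
r=least_squares(lambda q:np.concatenate([proj(w,wp(q,X))[0]-W(*u) for u,X in ob]),[.618,-.294,.23])
print(r.x,np.round(r.fun.reshape(-1,2),1)); print('grip',wp(r.x,(-.14,0,.028)), 'cm',wp(r.x,(-.016,0,.0)))
print(np.round([proj(w,wp(r.x,(x,y,.044)))[0] for x,y in [(-.16,-.007),(-.16,.007),(-.12,-.007),(-.12,.007)]],1), W(174,37),W(213,173))
q=r.x
from fit import s,d
# compare in scene, side
print([np.round(proj(d,wp(q,X))[0],1) for X in [(-.162,0,.004),(-.05,.055,.004),(-.05,-.055,.004)]],[(160+u/2.3,110+v/2.3) for u,v in [(70,525),(167,466),(171,558)]])
E
```

```text
[ 0.61557592 -0.28930191  0.24510896] [[ 0.5  0.2]
 [-0.2 -0.5]
 [ 0.5  0.7]
 [-0.3 -0.4]
 [-0.7 -0.5]
 [ 0.2 -1.2]
 [-0.4  0.8]
 [ 0.4  0.8]]
grip [ 0.47976039 -0.32327459  0.028     ] cm [ 0.60005414 -0.2931845   0.        ]
[[275.5 161.1]
 [290.3 160.9]
 [276.1 201.8]
 [290.4 201.7]] (276.1290322580645, 156.93548387096774) (288.7096774193548, 200.80645161290323)
[array([190.9, 335.2]), array([231.4, 310.6]), array([234. , 351.5])] [(190.43478260869566, 338.2608695652174), (232.60869565217394, 312.60869565217394), (234.34782608695653, 352.60869565217394)]
```

```bash
python3 -m handwheel '[{"dx":0.17,"dy":0.16,"dz":0,"ax":0,"ay":0.02,"az":-0.08},{"dx":0,"dy":0,"dz":1,"ax":0,"ay":0,"az":0},{"dx":0,"dy":0,"dz":1,"ax":0,"ay":0,"az":0},{"dx":0,"dy":0,"dz":1,"ax":0,"ay":0,"az":0},{"dx":0,"dy":0,"dz":1,"ax":0,"ay":0,"az":0},{"dx":0,"dy":0,"dz":1,"ax":0,"ay":0,"az":0},{"dx":0,"dy":0,"dz":1,"ax":0,"ay":0,"az":0},{"dx":0,"dy":0,"dz":0.7,"ax":0,"ay":0,"az":0},{"dx":0,"dy":0,"dz":0,"ax":0,"ay":0,"az":0}]' 1
python3 - <<'E'
from h import *
p=snap('wrist','wrist3.png');print(bot.get_obs()['eef_pos'])
E
```

```text
clock: 6.55
eef_pos: [0.4772, -0.3206, 0.0807]
tool_rot: [-0.124, 0.992, 0.002, -0.002]
ft_force: [-0.3, 0.2, -0.3]
grip_width: 0.0853
[ 0.47822191 -0.32143254  0.0823797 ]
```

View pics/wrist3.png

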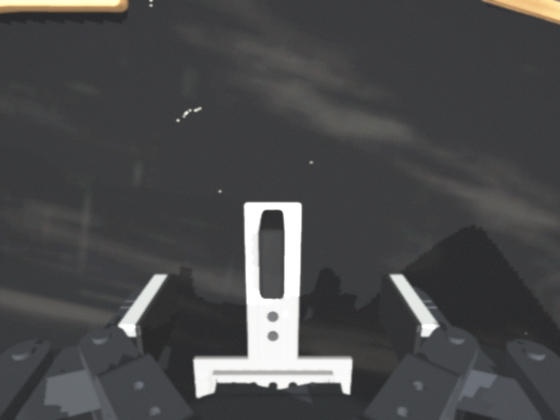

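```bash
python3 - <<'E'
from h import *
p=bot.camera('wrist');o=bot.get_obs();print(o['eef_pos'],o['joint_pos'])
T=R.from_quat(o['tool_rot']).as_matrix()
for n,(u,v,z) in dict(end=(272.5,203,.004),root=(273,358,.004),gtop=(272,210,.044)).items():
    X=atz(p,u,v,z); print(n,np.round(X,4),np.round(T.T@(X-o['eef_pos']),4))
for i in range(3):
    p=bot.camera('wrist');print(bot.get_obs()['eef_pos'],p['eye'])
E
```

```text
[ 0.47919064 -0.32223491  0.08367413] [-5.92155919e-01  5.10892321e-01 -5.00246378e-02  1.00838556e+00
  3.15817330e-04 -8.40414896e-01]
end [ 0.4605 -0.3302  0.004 ] [ 0.0202 -0.0031  0.0797]
root [ 0.5691 -0.3028  0.004 ] [-0.0918 -0.0032  0.0798]
gtop [ 0.4529 -0.3318  0.044 ] [ 0.0278 -0.0027  0.0396]
[ 0.47980643 -0.32275359  0.08443745] [ 0.40563851 -0.34168464  0.20687242]
[ 0.48006222 -0.32307229  0.08479301] [ 0.4060429  -0.34209255  0.20754228]
[ 0.48014698 -0.32328102  0.08490081] [ 0.40621788 -0.34233741  0.20785601]
```

```bash
python3 -m handwheel '[{"dx":-0.04,"dy":-0.08,"dz":0.6,"ax":0,"ay":0,"az":0},{"dx":0,"dy":0,"dz":0.6,"ax":0,"ay":0,"az":0},{"dx":0,"dy":0,"dz":0.6,"ax":0,"ay":0,"az":0},{"dx":0,"dy":0,"dz":0.4,"ax":0,"ay":0,"az":0},{"dx":0,"dy":0,"dz":0,"ax":0,"ay":0,"az":0},{"dx":0,"dy":0,"dz":0,"ax":0,"ay":0,"az":0},{"dx":0,"dy":0,"dz":0,"ax":0,"ay":0,"az":0}]' 1
python3 - <<'E'
from h import *
p=snap('wrist','wrist4.png');o=bot.get_obs();print(o['eef_pos'],o['ft_force'])
E
```

```text
clock: 7.5
eef_pos: [0.4814, -0.3251, 0.0292]
tool_rot: [-0.123, 0.992, -0.001, 0.001]
ft_force: [0.5, -0.5, 0.7]
grip_width: 0.0853
[ 0.48136357 -0.32512359  0.0292364 ] [ 0.38158297 -0.25017965 -0.19093184]
```

View pics/wrist4.png

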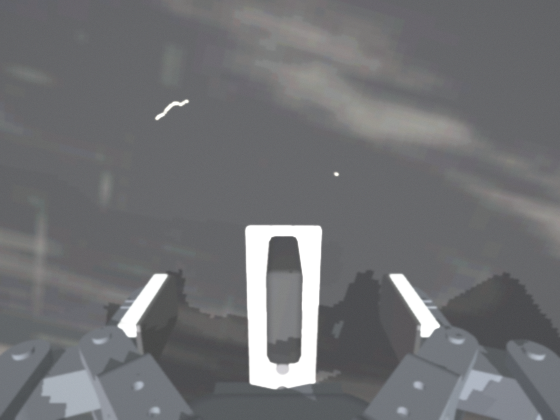

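```bash
python3 -m handwheel '[{"dx":0,"dy":0.05,"dz":0,"ax":0,"ay":0,"az":0},{"dx":0,"dy":0,"dz":0,"ax":0,"ay":0,"az":0}]' 1
python3 -m handwheel '[{"dx":0,"dy":0,"dz":0,"ax":0,"ay":0,"az":0},{"dx":0,"dy":0,"dz":0,"ax":0,"ay":0,"az":0},{"dx":0,"dy":0,"dz":0,"ax":0,"ay":0,"az":0},{"dx":0,"dy":0,"dz":0,"ax":0,"ay":0,"az":0},{"dx":0,"dy":0,"dz":0,"ax":0,"ay":0,"az":0},{"dx":0,"dy":0,"dz":0,"ax":0,"ay":0,"az":0},{"dx":0,"dy":0,"dz":0,"ax":0,"ay":0,"az":0},{"dx":0,"dy":0,"dz":0,"ax":0,"ay":0,"az":0},{"dx":0,"dy":0,"dz":0,"ax":0,"ay":0,"az":0},{"dx":0,"dy":0,"dz":0,"ax":0,"ay":0,"az":0}]' -1
python3 - <<'E'
from h import *
p=snap('wrist','wrist5.png');o=bot.get_obs();print(o['eef_pos'],o['ft_force'],o['ft_torque'],o['grip_width'],R.from_quat(o['tool_rot']).as_matrix())
E
```

```text
clock: 7.75
eef_pos: [0.4805, -0.3234, 0.0286]
tool_rot: [-0.123, 0.992, -0.001, 0.001]
ft_force: [-0.7, 0.1, -0.6]
grip_width: 0.0854
clock: 8.75
eef_pos: [0.4804, -0.3234, 0.0282]
tool_rot: [-0.123, 0.992, -0.001, 0.001]
ft_force: [-0.4, -0.2, 1.1]
grip_width: 0.0134
[ 0.48042425 -0.32344672  0.02824838] [ 0.57379414 -1.0611429   1.91824154] [0.04097501 0.08934808 0.04333995] 0.013674648441590378 [[-9.69541992e-01 -2.44919082e-01  1.72323134e-03]
 [-2.44920789e-01  9.69542713e-01 -8.57382337e-04]
 [-1.46075709e-03 -1.25332336e-03 -9.99998148e-01]]
```

View pics/wrist5.png

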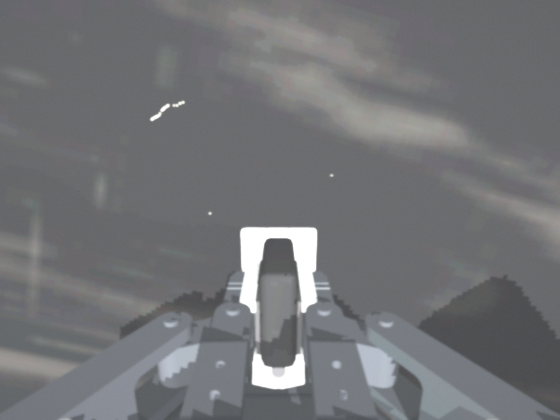

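```bash
python3 -m handwheel '[{"dx":0,"dy":0,"dz":-0.2,"ax":0,"ay":0,"az":0},{"dx":0,"dy":0,"dz":-0.5,"ax":0,"ay":0,"az":0},{"dx":0,"dy":0,"dz":-0.8,"ax":0,"ay":0,"az":0},{"dx":0,"dy":0,"dz":-0.8,"ax":0,"ay":0,"az":0},{"dx":0,"dy":0,"dz":-0.8,"ax":0,"ay":0,"az":0},{"dx":0,"dy":0,"dz":-0.8,"ax":0,"ay":0,"az":0},{"dx":0.5,"dy":0,"dz":-0.5,"ax":0,"ay":0,"az":0},{"dx":0.7,"dy":0,"dz":0,"ax":0,"ay":0,"az":0.3},{"dx":0.7,"dy":0.3,"dz":0,"ax":0,"ay":0,"az":0.4},{"dx":0.4,"dy":0.6,"dz":0,"ax":0,"ay":0,"az":0.4},{"dx":0,"dy":0.7,"dz":0,"ax":0,"ay":0,"az":0.4},{"dx":0,"dy":0.8,"dz":0,"ax":0,"ay":0,"az":0.05}]'
python3 - <<'E'
from h import *
p=snap('wrist','wrist6.png');o=bot.get_obs();print(o['eef_pos'],o['ft_force'],o['ft_torque'],o['grip_width'],R.from_quat(o['tool_rot']).as_matrix())
E
```

```text
clock: 10.0
eef_pos: [0.4166, -0.2758, 0.1382]
tool_rot: [-0.006, 1.0, -0.0, 0.0]
ft_force: [-0.6, 0.4, -1.8]
grip_width: 0.0137
[ 0.4162631  -0.27251643  0.13793048] [-2.08020129  1.69924467 -2.78242454] [-0.12395948  0.37331841 -0.14738098] 0.01277216254293294 [[-9.99885967e-01 -1.50914366e-02 -5.49260443e-04]
 [-1.50929912e-02  9.99881755e-01  2.94578500e-03]
 [ 5.04739369e-04  2.95373906e-03 -9.99995510e-01]]
```

View pics/wrist6.png

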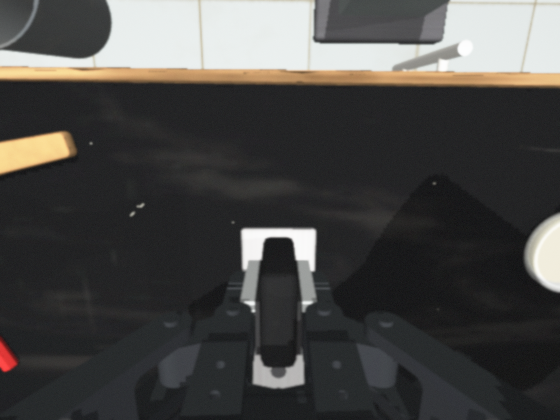

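```bash
python3 -m handwheel '[{"dx":0,"dy":1,"dz":0,"ax":0,"ay":0,"az":0},{"dx":0,"dy":1,"dz":0,"ax":0,"ay":0,"az":0},{"dx":0,"dy":1,"dz":0,"ax":0,"ay":0,"az":0},{"dx":0,"dy":1,"dz":0,"ax":0,"ay":0,"az":0},{"dx":0,"dy":1,"dz":0,"ax":0,"ay":0,"az":0},{"dx":0,"dy":1,"dz":0,"ax":0,"ay":0,"az":0},{"dx":0,"dy":1,"dz":0,"ax":0,"ay":0,"az":0},{"dx":0,"dy":1,"dz":0,"ax":0,"ay":0,"az":0},{"dx":0,"dy":1,"dz":0,"ax":0,"ay":0,"az":0},{"dx":0,"dy":1,"dz":0,"ax":0,"ay":0,"az":0},{"dx":0,"dy":1,"dz":0,"ax":0,"ay":0,"az":0},{"dx":0,"dy":0.7,"dz":0,"ax":0,"ay":0,"az":0}]'
python3 -m handwheel '[{"dx":0,"dy":0.3,"dz":0.4,"ax":0,"ay":0,"az":0},{"dx":0,"dy":0.1,"dz":0.6,"ax":0,"ay":0,"az":0},{"dx":0,"dy":0,"dz":0.6,"ax":0,"ay":0,"az":0},{"dx":0,"dy":0,"dz":0.4,"ax":0,"ay":0,"az":0},{"dx":0,"dy":0,"dz":0,"ax":0,"ay":0,"az":0},{"dx":0,"dy":0,"dz":0,"ax":0,"ay":0,"az":0},{"dx":0,"dy":0,"dz":0,"ax":0,"ay":0,"az":0},{"dx":0,"dy":0,"dz":0,"ax":0,"ay":0,"az":0}]'
python3 - <<'E'
from h import *
a=snap('scene','scene1.png');b=snap('side','side1.png')
cv2.imwrite('pics/sc1c.png',cv2.resize(a['img'][130:320,180:340,::-1],None,fx=3.1,fy=3.1,interpolation=2))
cv2.imwrite('pics/si1c.png',cv2.resize(b['img'][130:250,180:350,::-1],None,fx=4,fy=4,interpolation=2))
o=bot.get_obs();print(o['eef_pos'],o['ft_force'],o['ft_torque'],o['grip_width'],R.from_quat(o['tool_rot']).as_matrix())
E
```

```text
clock: 11.25
eef_pos: [0.4132, 0.0173, 0.138]
tool_rot: [-0.008, 1.0, -0.0, 0.0]
ft_force: [0.8, -0.7, -2.2]
grip_width: 0.0131
clock: 12.05
eef_pos: [0.4147, 0.0263, 0.0884]
tool_rot: [-0.007, 1.0, -0.0, 0.002]
ft_force: [0.8, 0.3, -1.8]
grip_width: 0.0135
[0.41453612 0.02641042 0.0883014 ] [-0.04273643 -0.32293309 -2.56927777] [-0.01950285  0.26295302 -0.02947364] 0.01335175710475659 [[-9.99886517e-01 -1.48074404e-02  2.77376902e-03]
 [-1.48094023e-02  9.99890098e-01 -6.88102569e-04]
 [-2.76327514e-03 -7.29102343e-04 -9.99995916e-01]]
```

View pics/sc1c.png

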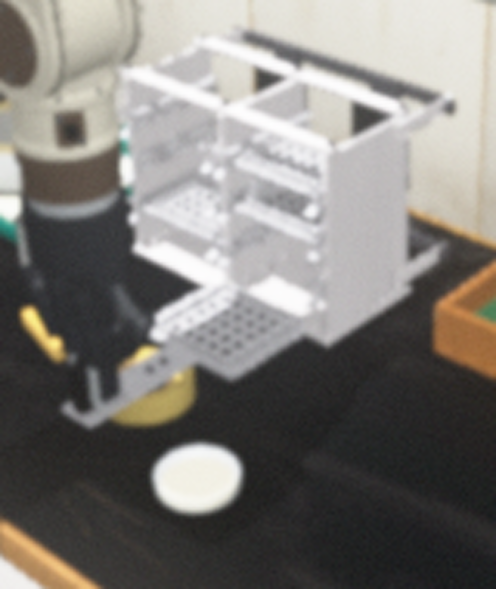

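View pics/si1c.png

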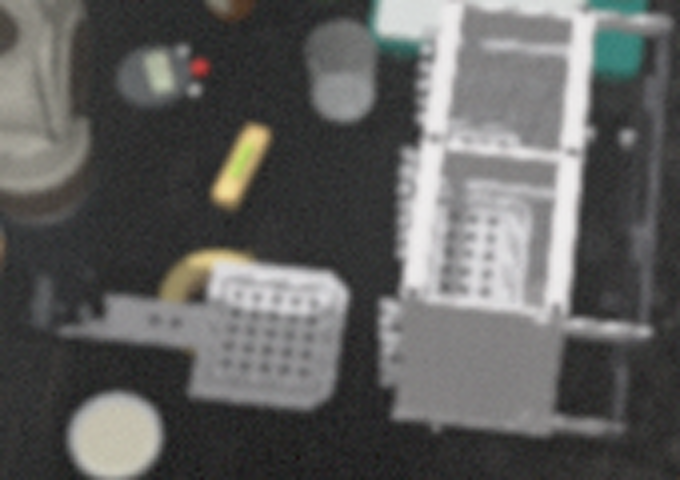

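```bash
python3 -m handwheel '[{"dx":0,"dy":0.4,"dz":0.1,"ax":0,"ay":0,"az":0},{"dx":0,"dy":0.6,"dz":0,"ax":0,"ay":0,"az":0},{"dx":0,"dy":0.37,"dz":0,"ax":0,"ay":0,"az":0},{"dx":0,"dy":0,"dz":0,"ax":0,"ay":0,"az":0},{"dx":0,"dy":0,"dz":0,"ax":0,"ay":0,"az":0},{"dx":0,"dy":0,"dz":0,"ax":0,"ay":0,"az":0},{"dx":0,"dy":0,"dz":0,"ax":0,"ay":0,"az":0}]'
cat > ov.py <<'E'
from h import *
from fit import wp
import sys
n=sys.argv[1]
o=bot.get_obs();print(o['eef_pos'],o['ft_force'],o['ft_torque'],R.from_quat(o['tool_rot']).as_matrix()[:,0])
T=R.from_quat(o['tool_rot']).as_matrix(); S=np.c_[-T[:,0],T[:,1],-T[:,2]]
org=o['eef_pos']-S@[-.14,0,.0284]; print('sheet org',org,'yaw',np.arctan2(S[1,0],S[0,0]),'far',org+S@[.05,0,0])
q=(.710,.126,.0145)
out=[]
for cam,(u0,v0,k) in dict(scene=(180,130,3.1),side=(180,130,4)).items():
    p=bot.camera(cam); im=cv2.resize(p['img'][v0:v0+(190 if cam=='scene' else 120),u0:u0+(160 if cam=='scene' else 170),::-1],None,fx=k,fy=k,interpolation=2)
    cv2.imwrite(f'pics/{n}_{cam}_raw.png',im); 
    def pl(Ps,c):
        z=((proj(p,np.array(Ps))-[u0,v0]+.5)*k).astype(np.int32).reshape(-1,1,2); cv2.polylines(im,[z],True,c,1)
    pl([org+S@np.array([x,y,.004]) for x,y in [(-.162,-.017),(-.05,-.017),(-.05,-.055),(.036,-.055),(.05,-.041),(.05,.041),(.036,.055),(-.05,.055),(-.05,.017),(-.162,.017)]],(0,0,255))
    for z in (0,.196): pl([wp(q,(x,y,z)) for x,y in [(-.055,-.125),(.055,-.125),(.055,.125),(-.055,.125)]],(0,200,0))
    cv2.imwrite(f'pics/{n}_{cam}.png',im)
E
python3 ov.py a
```

```text
clock: 12.85
eef_pos: [0.4136, 0.0604, 0.0853]
tool_rot: [-0.007, 1.0, -0.0, 0.001]
ft_force: [0.1, 0.8, -2.2]
grip_width: 0.0135
[0.41355903 0.06039273 0.08525767] [ 0.11750118  0.84954941 -2.16442366] [-0.00756041  0.23035405  0.04110469] [-0.99989552 -0.01437484 -0.00152107]
sheet org [0.55358795 0.06238058 0.05707066] yaw 0.014375351148287934 far [0.60358273 0.06309932 0.05714671]
```

View pics/a_scene.png

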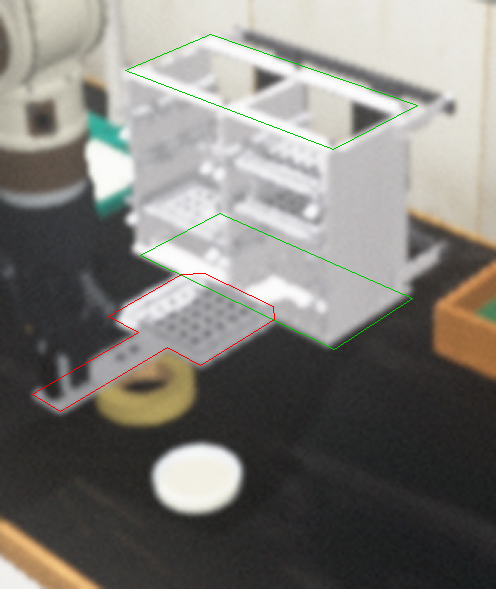

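View pics/a_side.png

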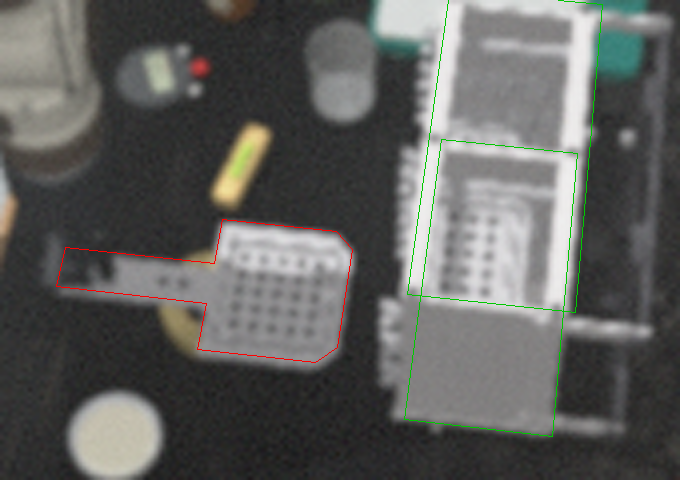

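```bash
python3 -m handwheel '[{"dx":-0.5,"dy":0,"dz":0,"ax":0,"ay":0,"az":0},{"dx":-0.7,"dy":0,"dz":0,"ax":0,"ay":0,"az":0},{"dx":-0.5,"dy":0,"dz":0,"ax":0,"ay":0,"az":0},{"dx":0,"dy":0,"dz":0,"ax":0,"ay":0,"az":0},{"dx":0,"dy":0,"dz":0,"ax":0,"ay":0,"az":0},{"dx":0,"dy":0,"dz":0,"ax":0,"ay":0,"az":0},{"dx":0,"dy":0,"dz":0,"ax":0,"ay":0,"az":0}]'; python3 ov.py b;  python3 - <<'E'
import cv2
a=cv2.imread('pics/b_scene_raw.png'); cv2.imwrite('pics/b2.png',cv2.resize(a[170:420,30:350],None,fx=2.4,fy=2.4))
E
```

```text
clock: 13.65
eef_pos: [0.4552, 0.0612, 0.0852]
tool_rot: [-0.007, 1.0, -0.0, 0.0]
ft_force: [-0.7, -0.4, -1.6]
grip_width: 0.0136
[0.45517473 0.06120417 0.08520807] [-0.73043702 -0.44655192 -1.58374087] [-0.04434873  0.21815118  0.0474398 ] [-9.99888385e-01 -1.49275549e-02 -6.21085408e-04]
sheet org [0.5951771  0.06326987 0.05689504] yaw 0.014928112239198528 far [0.64517152 0.06401625 0.0569261 ]
```

View pics/b2.png

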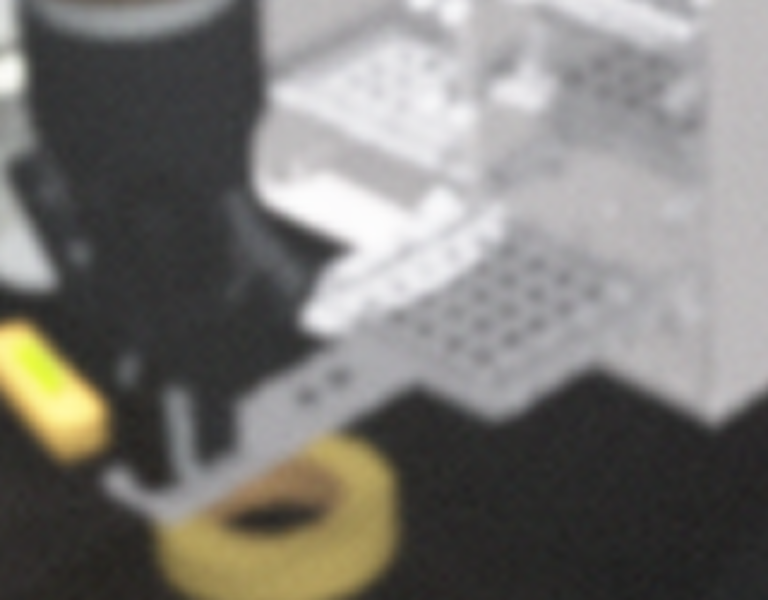

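View pics/b_side.png

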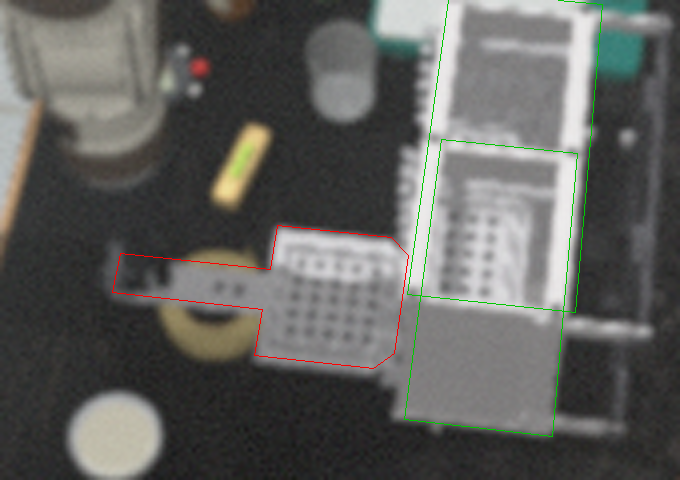

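```bash
python3 -m handwheel '[{"dx":-0.25,"dy":0,"dz":0,"ax":0,"ay":0,"az":0},{"dx":-0.25,"dy":0,"dz":0,"ax":0,"ay":0,"az":0},{"dx":0,"dy":0,"dz":0,"ax":0,"ay":0,"az":0},{"dx":0,"dy":0,"dz":0,"ax":0,"ay":0,"az":0}]'; python3 -m handwheel '[{"dx":-0.25,"dy":0,"dz":0,"ax":0,"ay":0,"az":0},{"dx":0,"dy":0,"dz":0,"ax":0,"ay":0,"az":0},{"dx":0,"dy":0,"dz":0,"ax":0,"ay":0,"az":0}]'; python3 ov.py c
```

```text
clock: 14.15
eef_pos: [0.4689, 0.0615, 0.0853]
tool_rot: [-0.007, 1.0, -0.0, 0.001]
ft_force: [0.0, -0.3, -1.5]
grip_width: 0.0134
clock: 14.45
eef_pos: [0.475, 0.0616, 0.0853]
tool_rot: [-0.007, 1.0, -0.0, 0.001]
ft_force: [0.1, 0.3, -1.7]
grip_width: 0.0131
[0.47496559 0.06160999 0.08531733] [ 0.10627981  0.32020787 -1.73892414] [-0.01984749  0.24048312  0.02341969] [-0.99988745 -0.01492909 -0.00148336]
sheet org [0.61499228 0.06367874 0.05712504] yaw 0.014929657128301617 far [0.66498665 0.06442519 0.05719921]
```

```bash
for i in 1; do python3 -m handwheel '[{"dx":-0.2,"dy":0,"dz":0,"ax":0,"ay":0,"az":0},{"dx":-0.2,"dy":0,"dz":0,"ax":0,"ay":0,"az":0},{"dx":0,"dy":0,"dz":0,"ax":0,"ay":0,"az":0},{"dx":0,"dy":0,"dz":0,"ax":0,"ay":0,"az":0}]'; done; python3 ov.py d
```

```text
clock: 14.95
eef_pos: [0.485, 0.0618, 0.0853]
tool_rot: [-0.007, 1.0, -0.0, 0.001]
ft_force: [0.2, -0.6, -1.6]
grip_width: 0.0131
[0.48500687 0.06175443 0.08533591] [ 0.17311278 -0.61304584 -1.6476318 ] [0.02765263 0.26052674 0.01612436] [-0.99988798 -0.0148904  -0.00151462]
sheet org [0.62503452 0.06381823 0.057148  ] yaw 0.01489096690976935 far [0.67502892 0.06456275 0.05722373]
```

```bash
python3 - <<'E'
import cv2
a=cv2.imread('pics/d_scene_raw.png'); cv2.imwrite('pics/d2.png',cv2.resize(a[170:420,80:400],None,fx=2.4,fy=2.4))
E
```

```text
(no output)
```

View pics/d2.png

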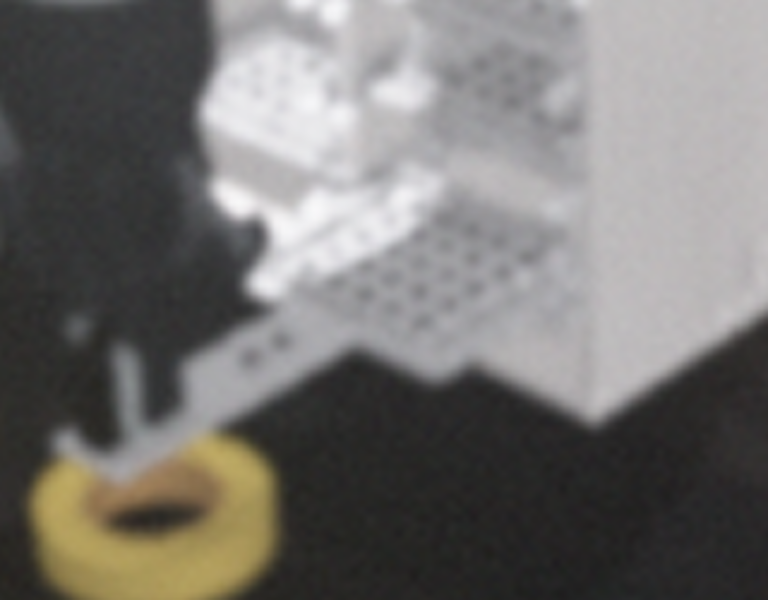

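```bash
python3 -m handwheel '[{"dx":-0.2,"dy":0,"dz":0,"ax":0,"ay":0,"az":0},{"dx":-0.2,"dy":0,"dz":0,"ax":0,"ay":0,"az":0},{"dx":-0.2,"dy":0,"dz":0,"ax":0,"ay":0,"az":0},{"dx":0,"dy":0,"dz":0,"ax":0,"ay":0,"az":0},{"dx":0,"dy":0,"dz":0,"ax":0,"ay":0,"az":0}]'; python3 -m handwheel '[{"dx":-0.2,"dy":0,"dz":0,"ax":0,"ay":0,"az":0},{"dx":-0.2,"dy":0,"dz":0,"ax":0,"ay":0,"az":0},{"dx":-0.2,"dy":0,"dz":0,"ax":0,"ay":0,"az":0},{"dx":0,"dy":0,"dz":0,"ax":0,"ay":0,"az":0},{"dx":0,"dy":0,"dz":0,"ax":0,"ay":0,"az":0}]'; python3 ov.py e
```

```text
clock: 15.55
eef_pos: [0.4999, 0.062, 0.0853]
tool_rot: [-0.007, 1.0, -0.0, 0.001]
ft_force: [-0.0, 0.1, -1.8]
grip_width: 0.0133
clock: 16.05
eef_pos: [0.5149, 0.0622, 0.0854]
tool_rot: [-0.007, 1.0, -0.0, 0.001]
ft_force: [0.3, 0.3, -1.9]
grip_width: 0.0135
[0.51490498 0.06219097 0.08535846] [ 0.34941063  0.25511735 -1.8995001 ] [0.05464458 0.20968012 0.02060748] [-0.99988828 -0.0148852  -0.0013631 ]
sheet org [0.65492838 0.06425309 0.05714932] yaw 0.014885767691570156 far [0.70492279 0.06499735 0.05721748]
```

```bash
python3 -m handwheel '[{"dx":-0.2,"dy":0,"dz":0,"ax":0,"ay":0,"az":0},{"dx":-0.2,"dy":0,"dz":0,"ax":0,"ay":0,"az":0},{"dx":-0.2,"dy":0,"dz":0,"ax":0,"ay":0,"az":0},{"dx":-0.2,"dy":0,"dz":0,"ax":0,"ay":0,"az":0},{"dx":0,"dy":0,"dz":0,"ax":0,"ay":0,"az":0},{"dx":0,"dy":0,"dz":0,"ax":0,"ay":0,"az":0}]'; python3 ov.py f
```

```text
clock: 16.75
eef_pos: [0.5349, 0.0625, 0.0853]
tool_rot: [-0.007, 1.0, -0.0, 0.001]
ft_force: [0.2, 0.7, -1.4]
grip_width: 0.0134
[0.53485017 0.06248675 0.08532922] [ 0.21278027  0.68665244 -1.40020375] [-3.06813816e-05  2.59143562e-01 -6.12765631e-02] [-0.99988815 -0.01490698 -0.00121368]
sheet org [0.67486931 0.06455168 0.05709917] yaw 0.014907546692848102 far [0.72486372 0.06529703 0.05715985]
```

View pics/f_scene_raw.png

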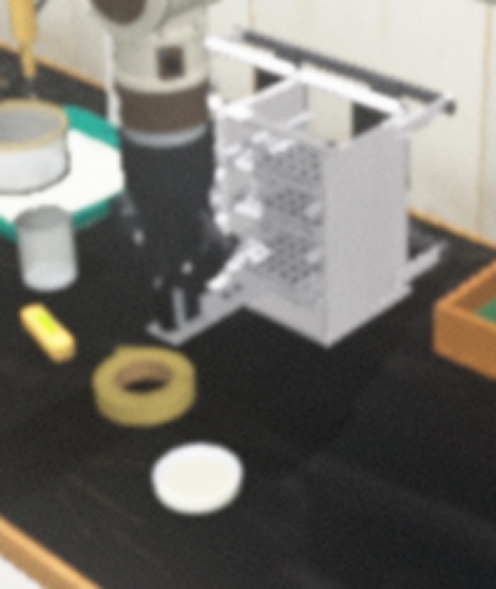

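```bash
python3 -m handwheel '[{"dx":-0.1,"dy":0,"dz":0,"ax":0,"ay":0,"az":0},{"dx":-0.1,"dy":0,"dz":0,"ax":0,"ay":0,"az":0},{"dx":-0.1,"dy":0,"dz":0,"ax":0,"ay":0,"az":0},{"dx":0,"dy":0,"dz":0,"ax":0,"ay":0,"az":0}]'; python3 -m handwheel '[{"dx":-0.05,"dy":0,"dz":0,"ax":0,"ay":0,"az":0},{"dx":-0.05,"dy":0,"dz":0,"ax":0,"ay":0,"az":0},{"dx":0,"dy":0,"dz":0,"ax":0,"ay":0,"az":0}]'
```

```text
clock: 17.25
eef_pos: [0.5429, 0.0627, 0.0856]
tool_rot: [-0.007, 1.0, -0.0, 0.001]
ft_force: [0.4, 0.7, -1.4]
grip_width: 0.013
clock: 17.55
eef_pos: [0.545, 0.0627, 0.0855]
tool_rot: [-0.007, 1.0, -0.0, 0.001]
ft_force: [0.1, 0.3, -1.4]
grip_width: 0.0133
```

```bash
python3 -m handwheel '[{"dx":-0.05,"dy":0,"dz":0,"ax":0,"ay":0,"az":0},{"dx":-0.05,"dy":0,"dz":0,"ax":0,"ay":0,"az":0},{"dx":0,"dy":0,"dz":0,"ax":0,"ay":0,"az":0}]'
```

```text
clock: 17.85
eef_pos: [0.5476, 0.0627, 0.0855]
tool_rot: [-0.007, 1.0, -0.0, 0.001]
ft_force: [-0.1, 0.4, -1.8]
grip_width: 0.0136
```

```bash
python3 -m handwheel '[{"dx":-0.05,"dy":0,"dz":0,"ax":0,"ay":0,"az":0},{"dx":-0.05,"dy":0,"dz":0,"ax":0,"ay":0,"az":0},{"dx":0,"dy":0,"dz":0,"ax":0,"ay":0,"az":0}]'
```

```text
clock: 18.15
eef_pos: [0.5501, 0.0627, 0.0855]
tool_rot: [-0.007, 1.0, -0.0, 0.001]
ft_force: [0.3, 0.5, -2.3]
grip_width: 0.0134
```

```bash
python3 -m handwheel '[{"dx":-0.05,"dy":0,"dz":0,"ax":0,"ay":0,"az":0},{"dx":-0.05,"dy":0,"dz":0,"ax":0,"ay":0,"az":0},{"dx":0,"dy":0,"dz":0,"ax":0,"ay":0,"az":0}]'
```

```text
clock: 18.45
eef_pos: [0.5526, 0.0628, 0.0855]
tool_rot: [-0.007, 1.0, -0.0, 0.001]
ft_force: [0.0, -0.1, -1.7]
grip_width: 0.0135
```

```bash
python3 -m handwheel '[{"dx":-0.05,"dy":0,"dz":0,"ax":0,"ay":0,"az":0},{"dx":-0.05,"dy":0,"dz":0,"ax":0,"ay":0,"az":0},{"dx":0,"dy":0,"dz":0,"ax":0,"ay":0,"az":0}]'
```

```text
clock: 18.75
eef_pos: [0.5551, 0.0628, 0.0855]
tool_rot: [-0.007, 1.0, -0.0, 0.001]
ft_force: [0.6, -0.4, -1.5]
grip_width: 0.0132
```

```bash
python3 -m handwheel '[{"dx":-0.04,"dy":0,"dz":0,"ax":0,"ay":0,"az":0},{"dx":-0.04,"dy":0,"dz":0,"ax":0,"ay":0,"az":0},{"dx":0,"dy":0,"dz":0,"ax":0,"ay":0,"az":0}]'
```

```text
clock: 19.05
eef_pos: [0.557, 0.0628, 0.0855]
tool_rot: [-0.007, 1.0, -0.0, 0.001]
ft_force: [0.2, -0.6, -1.5]
grip_width: 0.0133
```

```bash
python3 -m handwheel '[{"dx":-0.04,"dy":0,"dz":0,"ax":0,"ay":0,"az":0},{"dx":-0.04,"dy":0,"dz":0,"ax":0,"ay":0,"az":0},{"dx":0,"dy":0,"dz":0,"ax":0,"ay":0,"az":0}]'
```

```text
clock: 19.35
eef_pos: [0.559, 0.0629, 0.0855]
tool_rot: [-0.007, 1.0, -0.0, 0.001]
ft_force: [-0.1, -0.9, -1.0]
grip_width: 0.0134
```

```bash
python3 -m handwheel '[{"dx":-0.04,"dy":0,"dz":0,"ax":0,"ay":0,"az":0},{"dx":-0.04,"dy":0,"dz":0,"ax":0,"ay":0,"az":0},{"dx":0,"dy":0,"dz":0,"ax":0,"ay":0,"az":0}]'
```

```text
clock: 19.65
eef_pos: [0.561, 0.0629, 0.0855]
tool_rot: [-0.007, 1.0, -0.0, 0.001]
ft_force: [0.6, -0.1, -1.0]
grip_width: 0.0132
```

```bash
python3 -m handwheel '[{"dx":-0.04,"dy":0,"dz":0,"ax":0,"ay":0,"az":0},{"dx":-0.04,"dy":0,"dz":0,"ax":0,"ay":0,"az":0},{"dx":0,"dy":0,"dz":0,"ax":0,"ay":0,"az":0}]'
```

```text
clock: 19.95
eef_pos: [0.563, 0.0629, 0.0856]
tool_rot: [-0.007, 1.0, -0.0, 0.001]
ft_force: [0.8, -0.2, -1.5]
grip_width: 0.0133
```

```bash
python3 -m handwheel '[{"dx":-0.04,"dy":0,"dz":0,"ax":0,"ay":0,"az":0},{"dx":-0.04,"dy":0,"dz":0,"ax":0,"ay":0,"az":0},{"dx":0,"dy":0,"dz":0,"ax":0,"ay":0,"az":0}]'
```

```text
clock: 20.25
eef_pos: [0.565, 0.063, 0.0855]
tool_rot: [-0.007, 1.0, -0.0, 0.001]
ft_force: [0.1, -0.0, -2.1]
grip_width: 0.0132
```

```bash
python3 -m handwheel '[{"dx":-0.04,"dy":0,"dz":0,"ax":0,"ay":0,"az":0},{"dx":-0.04,"dy":0,"dz":0,"ax":0,"ay":0,"az":0},{"dx":0,"dy":0,"dz":0,"ax":0,"ay":0,"az":0}]'
```

```text
clock: 20.55
eef_pos: [0.567, 0.063, 0.0855]
tool_rot: [-0.007, 1.0, -0.0, 0.001]
ft_force: [0.3, 0.1, -2.1]
grip_width: 0.0136
```

```bash
python3 -m handwheel '[{"dx":-0.04,"dy":0,"dz":0,"ax":0,"ay":0,"az":0},{"dx":-0.04,"dy":0,"dz":0,"ax":0,"ay":0,"az":0},{"dx":0,"dy":0,"dz":0,"ax":0,"ay":0,"az":0}]'
```

```text
clock: 20.85
eef_pos: [0.569, 0.063, 0.0855]
tool_rot: [-0.007, 1.0, -0.0, 0.001]
ft_force: [-0.7, -0.9, -3.4]
grip_width: 0.0131
```

```bash
python3 -m handwheel '[{"dx":-0.04,"dy":0,"dz":0,"ax":0,"ay":0,"az":0},{"dx":0,"dy":0,"dz":0,"ax":0,"ay":0,"az":0},{"dx":0,"dy":0,"dz":0,"ax":0,"ay":0,"az":0}]'
```

```text
clock: 21.15
eef_pos: [0.5698, 0.063, 0.0855]
tool_rot: [-0.007, 1.0, -0.0, 0.001]
ft_force: [-0.8, 0.5, -1.4]
grip_width: 0.0133
```

```bash
python3 -m handwheel '[{"dx":-0.04,"dy":0,"dz":0,"ax":0,"ay":0,"az":0},{"dx":0,"dy":0,"dz":0,"ax":0,"ay":0,"az":0},{"dx":0,"dy":0,"dz":0,"ax":0,"ay":0,"az":0}]'
```

```text
clock: 21.45
eef_pos: [0.5708, 0.0631, 0.0855]
tool_rot: [-0.007, 1.0, -0.0, 0.001]
ft_force: [0.6, 0.3, -1.6]
grip_width: 0.0131
```

```bash
python3 -m handwheel '[{"dx":-0.04,"dy":0,"dz":0,"ax":0,"ay":0,"az":0},{"dx":-0.02,"dy":0,"dz":0,"ax":0,"ay":0,"az":0},{"dx":0,"dy":0,"dz":0,"ax":0,"ay":0,"az":0}]'
```

```text
clock: 21.75
eef_pos: [0.5724, 0.0631, 0.0855]
tool_rot: [-0.007, 1.0, -0.0, 0.001]
ft_force: [0.8, 0.0, -1.9]
grip_width: 0.0133
```

```bash
python3 -m handwheel '[{"dx":-0.04,"dy":0,"dz":0,"ax":0,"ay":0,"az":0},{"dx":-0.04,"dy":0,"dz":0,"ax":0,"ay":0,"az":0},{"dx":0,"dy":0,"dz":0,"ax":0,"ay":0,"az":0}]'
```

```text
clock: 22.05
eef_pos: [0.5745, 0.0631, 0.0855]
tool_rot: [-0.007, 1.0, -0.0, 0.001]
ft_force: [0.5, 0.5, -1.5]
grip_width: 0.0135
```

```bash
python3 -m handwheel '[{"dx":-0.04,"dy":0,"dz":0,"ax":0,"ay":0,"az":0},{"dx":-0.04,"dy":0,"dz":0,"ax":0,"ay":0,"az":0},{"dx":0,"dy":0,"dz":0,"ax":0,"ay":0,"az":0}]'
```

```text
clock: 22.35
eef_pos: [0.5765, 0.0631, 0.0856]
tool_rot: [-0.007, 1.0, -0.0, 0.001]
ft_force: [0.6, -0.3, -2.4]
grip_width: 0.0133
```

```bash
python3 -m handwheel '[{"dx":-0.04,"dy":0,"dz":0,"ax":0,"ay":0,"az":0},{"dx":-0.04,"dy":0,"dz":0,"ax":0,"ay":0,"az":0},{"dx":0,"dy":0,"dz":0,"ax":0,"ay":0,"az":0}]'
```

```text
clock: 22.65
eef_pos: [0.5784, 0.0631, 0.0855]
tool_rot: [-0.007, 1.0, -0.0, 0.001]
ft_force: [-0.3, 0.1, -1.4]
grip_width: 0.0136
```

```bash
python3 -m handwheel '[{"dx":-0.04,"dy":0,"dz":0,"ax":0,"ay":0,"az":0},{"dx":-0.04,"dy":0,"dz":0,"ax":0,"ay":0,"az":0},{"dx":0,"dy":0,"dz":0,"ax":0,"ay":0,"az":0}]'
```

```text
clock: 22.95
eef_pos: [0.5805, 0.0632, 0.0855]
tool_rot: [-0.007, 1.0, -0.0, 0.001]
ft_force: [-0.1, 0.2, -2.0]
grip_width: 0.0132
```

```bash
python3 -m handwheel '[{"dx":-0.04,"dy":0,"dz":0,"ax":0,"ay":0,"az":0},{"dx":-0.04,"dy":0,"dz":0,"ax":0,"ay":0,"az":0},{"dx":0,"dy":0,"dz":0,"ax":0,"ay":0,"az":0}]'
```

```text
clock: 23.25
eef_pos: [0.5808, 0.0632, 0.0853]
tool_rot: [-0.008, 1.0, -0.0, -0.001]
ft_force: [-4.5, 1.0, 1.1]
grip_width: 0.0132
```

```bash
python3 -m handwheel '[{"dx":0,"dy":0,"dz":0,"ax":0,"ay":0,"az":0},{"dx":0,"dy":0,"dz":0,"ax":0,"ay":0,"az":0}]'; python3 - <<'E'
from h import *
for i in range(4):
    bot.camera('wrist');o=bot.get_obs();print(o['eef_pos'],o['ft_force'],o['ft_torque'],R.from_quat(o['tool_rot']).as_matrix()[:,0])
E
```

```text
clock: 23.45
eef_pos: [0.5808, 0.0632, 0.0853]
tool_rot: [-0.008, 1.0, -0.0, -0.001]
ft_force: [-4.8, 0.1, 1.5]
grip_width: 0.0134
[0.58077803 0.06319286 0.08530085] [-5.15216708 -0.46541212 -0.01770722] [0.00607072 0.95016418 0.00597795] [-0.99988607 -0.01502008  0.00149551]
[0.58078548 0.0631617  0.08528181] [-5.90324083  0.82713111  1.1064065 ] [ 7.58662186e-05  9.75091434e-01 -5.33744445e-02] [-0.99988652 -0.01498977  0.00150403]
[0.58077343 0.0631925  0.08528648] [-4.91487552  0.0439047   0.68254332] [-0.04463221  0.89569606 -0.03678887] [-0.9998851  -0.01508461  0.00150026]
[0.58078364 0.06317743 0.08529919] [-4.74791771 -0.67808172 -0.1629822 ] [-0.02335491  0.93571678  0.03010688] [-0.99988602 -0.0150239   0.00149487]
```

```bash
python3 -m handwheel '[{"dx":-0.03,"dy":0,"dz":0,"ax":0,"ay":-0.02,"az":0},{"dx":-0.03,"dy":0,"dz":0,"ax":0,"ay":0,"az":0},{"dx":0,"dy":0,"dz":0,"ax":0,"ay":0,"az":0},{"dx":0,"dy":0,"dz":0,"ax":0,"ay":0,"az":0}]'; python3 - <<'E'
from h import *
for i in range(4):
    bot.camera('wrist');o=bot.get_obs();print(o['eef_pos'],o['ft_force'],o['ft_torque'],R.from_quat(o['tool_rot']).as_matrix()[:,0])
E
```

```text
clock: 24.05
eef_pos: [0.5808, 0.0631, 0.085]
tool_rot: [-0.008, 1.0, -0.0, -0.001]
ft_force: [-8.8, -0.9, 2.7]
grip_width: 0.0133
[0.58079275 0.06315732 0.08491883] [-7.58103914  0.38320582  1.77089818] [0.01107017 1.42321101 0.02254174] [-0.99988416 -0.01513914  0.00157173]
[0.5808256  0.06317464 0.08493361] [-8.04167254  0.56056427  0.66018317] [-0.06611298  1.37732261 -0.00428585] [-0.99988383 -0.01517036  0.00147995]
[0.58080998 0.0631486  0.08493374] [-8.32784919  0.0127536   1.62734235] [-0.04408082  1.39813316 -0.00166093] [-0.99988449 -0.01512434  0.00150059]
[0.58080446 0.06315492 0.08492632] [-7.87090354 -0.19419452  1.5268529 ] [-0.01983213  1.40284826 -0.05315145] [-0.99988454 -0.01512056  0.00150888]
```

```bash
python3 -m handwheel '[{"dx":-0.03,"dy":0,"dz":-0.02,"ax":0,"ay":-0.02,"az":0},{"dx":-0.03,"dy":0,"dz":0,"ax":0,"ay":0,"az":0},{"dx":0,"dy":0,"dz":0,"ax":0,"ay":0,"az":0},{"dx":0,"dy":0,"dz":0,"ax":0,"ay":0,"az":0}]'; python3 - <<'E'
from h import *
for i in range(4):
    bot.camera('wrist');o=bot.get_obs();print(o['eef_pos'],o['ft_force'],o['ft_torque'],R.from_quat(o['tool_rot']).as_matrix()[:,0])
E
```

```text
clock: 24.65
eef_pos: [0.5809, 0.0631, 0.0849]
tool_rot: [-0.008, 1.0, -0.001, -0.001]
ft_force: [-11.5, -0.0, 2.4]
grip_width: 0.0132
[0.58087165 0.06310744 0.08491704] [-11.15924331  -0.31865685   2.7190472 ] [-0.01162317  1.86598479 -0.05340124] [-0.99988323 -0.01519904  0.00158623]
[0.58092631 0.06313423 0.08497376] [-11.04365597  -0.18554628   2.90417198] [ 0.00413551  1.87708732 -0.01613468] [-0.99988302 -0.01522808  0.00143289]
[0.58088974 0.06311522 0.08493797] [-10.81782043  -0.21149233   2.43730904] [-0.05443815  1.92123262 -0.03129066] [-0.99988276 -0.01523579  0.00152614]
[0.58087611 0.06310898 0.08494662] [-10.26512409   0.50256563   1.55761478] [0.02638929 1.89085023 0.01453534] [-0.99988278 -0.01523291  0.00154377]
```

```bash
python3 -m handwheel '[{"dx":-0.03,"dy":0,"dz":-0.03,"ax":0,"ay":0,"az":0},{"dx":0,"dy":0,"dz":0,"ax":0,"ay":0,"az":0},{"dx":0,"dy":0,"dz":0,"ax":0,"ay":0,"az":0},{"dx":0,"dy":0,"dz":0,"ax":0,"ay":0,"az":0},{"dx":0,"dy":0,"dz":0,"ax":0,"ay":0,"az":0}]'; python3 - <<'E'
from h import *
for i in range(4):
    bot.camera('wrist');o=bot.get_obs();print(o['eef_pos'],o['ft_force'],o['ft_torque'],R.from_quat(o['tool_rot']).as_matrix()[:,0])
E
```

```text
clock: 25.35
eef_pos: [0.581, 0.0631, 0.0854]
tool_rot: [-0.008, 1.0, -0.001, -0.002]
ft_force: [-11.8, -0.4, 1.4]
grip_width: 0.0134
[0.58100477 0.06311574 0.08538603] [-10.88197779  -1.07678704   2.95788417] [-0.03699335  2.0910215   0.02279681] [-0.99987885 -0.01528907  0.00292132]
[0.58098179 0.06310163 0.08537089] [-12.23309891  -0.70295067   2.97004596] [0.01662565 2.18111089 0.07299422] [-0.99987877 -0.01527503  0.00301863]
[0.58099233 0.06309434 0.08539243] [-11.4582479   -0.08604063   1.25394873] [-0.01399541  2.16534132 -0.00223339] [-0.99987876 -0.01529045  0.00294448]
[0.58099848 0.06312802 0.0853725 ] [-11.41651603   0.22068267   2.34520795] [-0.03889021  2.15545065 -0.02239401] [-0.99987826 -0.01532301  0.00294496]
```

```bash
python3 -m handwheel '[{"dx":-0.01,"dy":0,"dz":0.01,"ax":0,"ay":-0.03,"az":0},{"dx":0,"dy":0,"dz":0,"ax":0,"ay":0,"az":0},{"dx":0,"dy":0,"dz":0,"ax":0,"ay":0,"az":0},{"dx":0,"dy":0,"dz":0,"ax":0,"ay":0,"az":0},{"dx":0,"dy":0,"dz":0,"ax":0,"ay":0,"az":0}]'; python3 - <<'E'
from h import *
for i in range(6):
    bot.camera('wrist');o=bot.get_obs();print(o['eef_pos'],o['ft_force'],o['ft_torque'],R.from_quat(o['tool_rot']).as_matrix()[:,0])
E
```

```text
clock: 26.05
eef_pos: [0.5809, 0.0631, 0.0849]
tool_rot: [-0.008, 1.0, -0.001, 0.0]
ft_force: [-11.6, 0.1, 1.8]
grip_width: 0.0133
[0.58091475 0.06310362 0.0848813 ] [-12.18854617  -0.50045927   0.93498644] [ 0.0240439   2.2465857  -0.00447195] [-9.99881796e-01 -1.53569009e-02 -7.47939250e-04]
[0.58091371 0.06310349 0.08488079] [-11.47079012  -0.19891974   0.84356754] [-0.03766334  2.23254189  0.02161671] [-9.99882618e-01 -1.53030532e-02 -7.52681871e-04]
[0.58091343 0.06310488 0.08488023] [-11.65127306  -1.08980461   1.86766747] [-0.01629227  2.21333634 -0.03507601] [-9.99882561e-01 -1.53066212e-02 -7.56394997e-04]
[0.5809073  0.06310334 0.08488769] [-11.82319073   0.07431347   1.54232286] [0.03458317 2.27249217 0.01919462] [-9.99882593e-01 -1.53046014e-02 -7.54211191e-04]
[0.58093793 0.06308497 0.08489227] [-12.16581629  -0.33316216   1.58260143] [0.00264537 2.25464848 0.03157387] [-9.99883043e-01 -1.52727424e-02 -8.01773357e-04]
[0.58093801 0.06306762 0.08490973] [-12.35295111   0.03737467   1.98984239] [0.00317982 2.25831484 0.00896075] [-9.99883842e-01 -1.52192710e-02 -8.22573155e-04]
```

```bash
python3 -m handwheel '[{"dx":0.06,"dy":0,"dz":0.02,"ax":0,"ay":0.03,"az":0},{"dx":0.06,"dy":0,"dz":0.02,"ax":0,"ay":0.03,"az":0},{"dx":0,"dy":0,"dz":0,"ax":0,"ay":0,"az":0},{"dx":0,"dy":0,"dz":0,"ax":0,"ay":0,"az":0}]'; python3 - <<'E'
from h import *
for i in range(4):
    bot.camera('wrist');o=bot.get_obs();print(o['eef_pos'],o['ft_force'],o['ft_torque'],R.from_quat(o['tool_rot']).as_matrix()[:,0])
E
```

```text
clock: 26.75
eef_pos: [0.5809, 0.0631, 0.0849]
tool_rot: [-0.008, 1.0, -0.0, -0.001]
ft_force: [-7.0, 0.5, -0.0]
grip_width: 0.0133
[0.58084979 0.06314221 0.08490261] [-6.29827208 -0.74677892  1.369561  ] [-0.00374022  1.22488162  0.0221371 ] [-0.99988405 -0.01509191  0.00203061]
[0.5808443  0.06311918 0.08489236] [-7.19504956  0.21544935  0.31559737] [0.01489115 1.25239765 0.05195056] [-0.99988438 -0.01506602  0.00206092]
[0.5808474  0.06315893 0.08488089] [-6.59356739 -0.56167578  0.11777543] [-0.03897815  1.30015653  0.04875793] [-0.99988428 -0.01507162  0.00206837]
[0.58086286 0.06315333 0.0849007 ] [-5.98863228  0.64387998  0.6509852 ] [-0.04850923  1.23169766 -0.02322144] [-0.99988451 -0.01506432  0.0020084 ]
```

```bash
python3 -m handwheel '[{"dx":0.05,"dy":0,"dz":0.01,"ax":0,"ay":0,"az":0},{"dx":0.03,"dy":0,"dz":0,"ax":0,"ay":0,"az":0},{"dx":0,"dy":0,"dz":0,"ax":0,"ay":0,"az":0},{"dx":0,"dy":0,"dz":0,"ax":0,"ay":0,"az":0}]'; python3 ov.py g
```

```text
clock: 27.35
eef_pos: [0.5808, 0.0632, 0.085]
tool_rot: [-0.007, 1.0, -0.0, 0.001]
ft_force: [-3.5, -0.2, -1.6]
grip_width: 0.0134
[0.58076479 0.06318593 0.08496614] [-3.52092115 -0.16558019 -1.63209658] [-0.04301565  0.983526    0.00857969] [-0.99988632 -0.01497505 -0.00175876]
sheet org [0.72079914 0.06526123 0.05681242] yaw 0.014975635397603833 far [0.77079346 0.06600998 0.05690035]
```

```bash
python3 -m handwheel '[{"dx":0,"dy":0,"dz":0.03,"ax":0,"ay":0.01,"az":0},{"dx":0,"dy":0,"dz":0,"ax":0,"ay":0,"az":0},{"dx":0,"dy":0,"dz":0,"ax":0,"ay":0,"az":0}]'; python3 ov.py g
```

```text
clock: 27.75
eef_pos: [0.5808, 0.0632, 0.0845]
tool_rot: [-0.007, 1.0, -0.0, 0.0]
ft_force: [-5.8, 0.8, 0.4]
grip_width: 0.013
[0.58078071 0.06318694 0.08453464] [-5.76730549  0.80526713  0.44840999] [ 0.01248591  1.13081409 -0.06599597] [-9.99888101e-01 -1.49525192e-02 -4.55880541e-04]
sheet org [0.72077832 0.06525817 0.05619847] yaw 0.014953077981320792 far [0.77077273 0.0660058  0.05622127]
```

```bash
python3 -m handwheel '[{"dx":0.05,"dy":0,"dz":0,"ax":0,"ay":0,"az":0},{"dx":0,"dy":0,"dz":0,"ax":0,"ay":0,"az":0}]'; python3 -m handwheel '[{"dx":0,"dy":0,"dz":0,"ax":0,"ay":0,"az":0},{"dx":0,"dy":0,"dz":0,"ax":0,"ay":0,"az":0},{"dx":0,"dy":0,"dz":0,"ax":0,"ay":0,"az":0},{"dx":0,"dy":0,"dz":0,"ax":0,"ay":0,"az":0},{"dx":0,"dy":0,"dz":0,"ax":0,"ay":0,"az":0},{"dx":0,"dy":0,"dz":0,"ax":0,"ay":0,"az":0},{"dx":0,"dy":0,"dz":0,"ax":0,"ay":0,"az":0},{"dx":0,"dy":0,"dz":0,"ax":0,"ay":0,"az":0}]' 1
python3 - <<'E'
from h import *
p=snap('wrist','wrist7.png');o=bot.get_obs();print(o['eef_pos'],o['ft_force'],o['ft_torque'],o['grip_width'])
E
```

```text
clock: 28.05
eef_pos: [0.5807, 0.0632, 0.0848]
tool_rot: [-0.007, 1.0, -0.0, 0.002]
ft_force: [-1.9, -0.3, -1.5]
grip_width: 0.013
clock: 28.85
eef_pos: [0.5801, 0.0632, 0.0845]
tool_rot: [-0.007, 1.0, -0.0, 0.001]
ft_force: [0.3, 0.1, -0.2]
grip_width: 0.0853
[0.58008092 0.06319414 0.08450176] [-0.96541222  0.17662311  0.20051296] [ 0.04027446 -0.00336373 -0.00098024] 0.08541871269855292
```

View pics/wrist7.png

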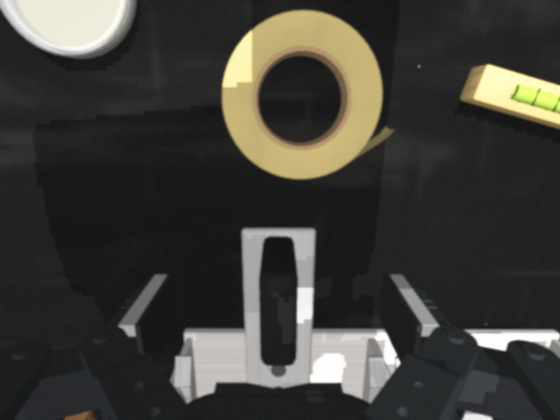

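```bash
python3 -m handwheel '[{"dx":0,"dy":0,"dz":-0.3,"ax":0,"ay":0,"az":0},{"dx":0,"dy":0,"dz":-0.7,"ax":0,"ay":0,"az":0},{"dx":0,"dy":0,"dz":-0.8,"ax":0,"ay":0,"az":0},{"dx":0,"dy":0,"dz":-0.8,"ax":0,"ay":0,"az":0},{"dx":0.3,"dy":0,"dz":-0.8,"ax":0,"ay":0,"az":0},{"dx":0.6,"dy":0,"dz":-0.8,"ax":0,"ay":0,"az":0},{"dx":0.9,"dy":0,"dz":-0.8,"ax":0,"ay":0,"az":0},{"dx":1,"dy":0,"dz":-0.8,"ax":0,"ay":0,"az":0},{"dx":1,"dy":0,"dz":-0.3,"ax":0,"ay":-0.9,"az":0},{"dx":1,"dy":0,"dz":0,"ax":0,"ay":-0.9,"az":0},{"dx":1,"dy":0,"dz":0,"ax":0,"ay":-0.9,"az":0},{"dx":1,"dy":0,"dz":0,"ax":0,"ay":-0.7,"az":0}]'
python3 -m handwheel '[{"dx":0,"dy":0,"dz":0,"ax":0,"ay":0,"az":0},{"dx":0,"dy":0,"dz":0,"ax":0,"ay":0,"az":0},{"dx":0,"dy":0,"dz":0,"ax":0,"ay":0,"az":0}]'
python3 - <<'E'
from h import *
p=snap('wrist','wrist8.png');a=snap('scene','scene8.png');b=snap('side','side8.png')
cv2.imwrite('pics/sc8c.png',cv2.resize(a['img'][130:320,180:340,::-1],None,fx=3.1,fy=3.1,interpolation=2))
cv2.imwrite('pics/si8c.png',cv2.resize(b['img'][110:260,180:350,::-1],None,fx=4,fy=4,interpolation=2))
print(bot.get_obs()['eef_pos'])
for (u,v) in []: pass
E
```

```text
clock: 30.1
eef_pos: [0.4119, 0.0606, 0.2178]
tool_rot: [-0.007, 0.966, 0.002, 0.257]
ft_force: [-0.3, -0.6, -0.0]
grip_width: 0.0857
clock: 30.4
eef_pos: [0.4156, 0.0613, 0.2198]
tool_rot: [-0.007, 0.967, 0.002, 0.255]
ft_force: [-0.1, 1.0, -0.2]
grip_width: 0.0853
[0.41594624 0.06124452 0.21932899]
```

View pics/wrist8.png

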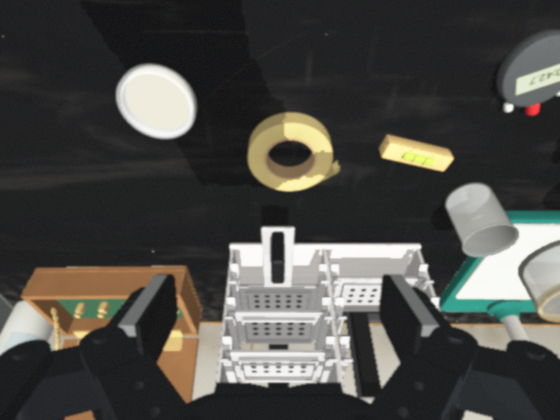

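View pics/sc8c.png

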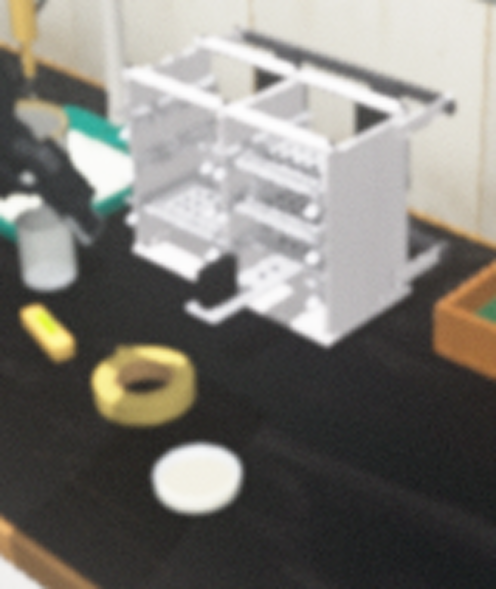

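View pics/si8c.png

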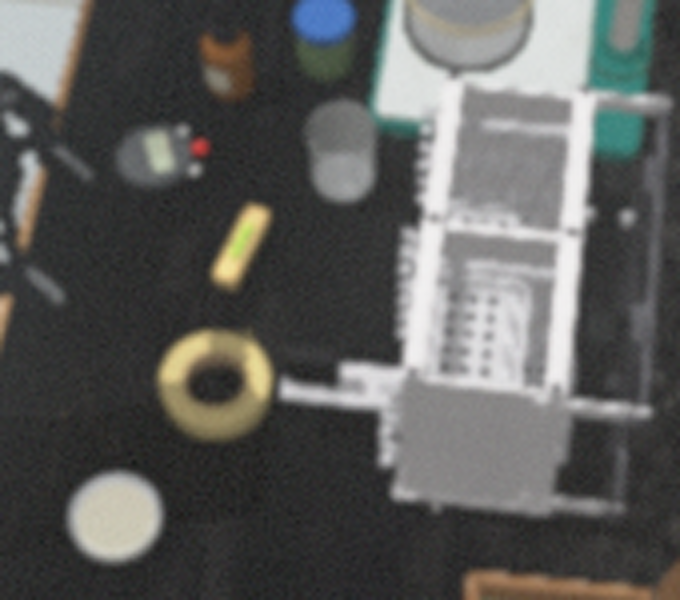

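```bash
python3 - <<'E'
from h import *
a=bot.camera('wrist');b=bot.camera('side');c=bot.camera('scene')
S=R.from_euler('z',.01495).as_matrix();org=np.array([.7208,.0653,.0562])
P=[org+S@np.array(v) for v in [(-.162,-.017,.004),(-.162,.017,.004),(-.16,0,.044),(-.12,0,.044)]]
print('w',proj(a,P).round(1)); print('side crop',((proj(b,P)-[180,110])*4).round(0)); print('scene crop',((proj(c,P)-[180,130])*3.1).round(0))
i=cv2.imread('pics/wrist8.png');cv2.imwrite('pics/w8c.png',cv2.resize(i[220:390,210:440],None,fx=3.4,fy=3.4,interpolation=2))
E
```

```text
w [[261.7 230.2]
 [295.3 230.2]
 [278.5 264.1]
 [278.5 286.6]]
side crop [[279. 390.]
 [286. 350.]
 [283. 343.]
 [338. 349.]]
scene crop [[214. 318.]
 [185. 304.]
 [199. 269.]
 [232. 250.]]
```

View pics/w8c.png

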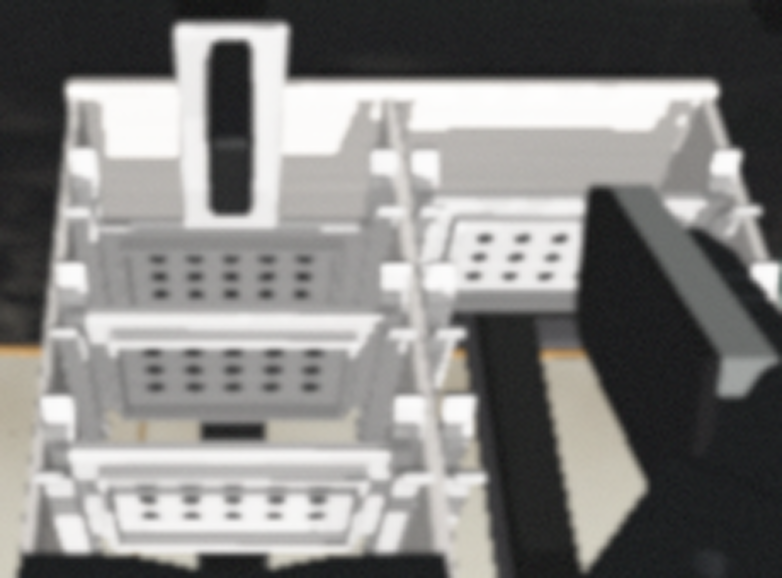

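```bash
python3 - <<'E'
from h import *
a=snap('wrist','wrist9.png');b=snap('side','side9.png')
S=R.from_euler('z',.01495).as_matrix();org=np.array([.7208,.0653,.0562])
P=[org+S@np.array(v) for v in [(-.162,-.017,.004),(-.162,.017,.004)]]
Q=[np.array([.710,.126,0])+R.from_euler('z',.0145).as_matrix()@np.array(v) for v in [(-.055,-.125,0),(-.055,.125,0)]]
o=[]
for p,u0,v0,k,w,h in [(a,225,210,8,90,60),(b,235,180,8,60,60)]:
    im=cv2.resize(p['img'][v0:v0+h,u0:u0+w,::-1],None,fx=k,fy=k,interpolation=2)
    for X in (P,Q):
        z=((proj(p,X)-[u0,v0]+.5)*k).astype(int); cv2.line(im,tuple(map(int,z[0])),tuple(map(int,z[1])),(0,0,255),1)
    o.append(im[:480])
cv2.imwrite('pics/chk.png',cv2.resize(np.hstack(o),None,fx=.66,fy=.66))
E
```

```text
(no output)
```

View pics/chk.png

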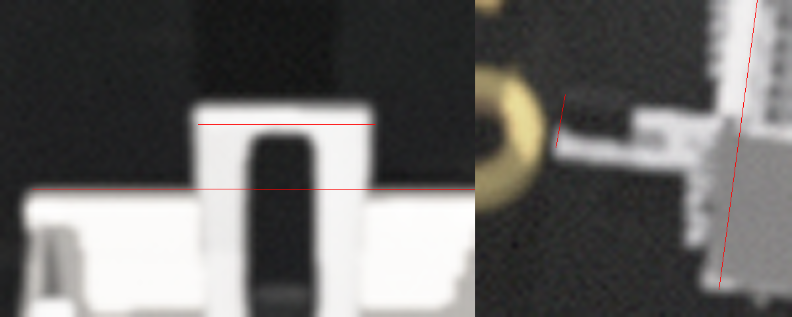

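```bash
python3 -m handwheel '[{"dx":0,"dy":0,"dz":0,"ax":0,"ay":0.9,"az":0},{"dx":0,"dy":0,"dz":0,"ax":0,"ay":0.9,"az":0},{"dx":0,"dy":0,"dz":0,"ax":0,"ay":0.9,"az":0},{"dx":-0.8,"dy":0,"dz":0,"ax":0,"ay":0.7,"az":0},{"dx":-1,"dy":0,"dz":0,"ax":0,"ay":0,"az":0},{"dx":-1,"dy":0,"dz":0,"ax":0,"ay":0,"az":0},{"dx":-0.7,"dy":0,"dz":0,"ax":0,"ay":0,"az":0},{"dx":0,"dy":0,"dz":0,"ax":0,"ay":0,"az":0},{"dx":0,"dy":0,"dz":0,"ax":0,"ay":0,"az":0},{"dx":0,"dy":0,"dz":0,"ax":0,"ay":0,"az":0},{"dx":0,"dy":0,"dz":0,"ax":0,"ay":0,"az":0}]'
python3 - <<'E'
from h import *
a=snap('wrist','wrist10.png');print(a['eye'],bot.get_obs()['eef_pos'])
S=R.from_euler('z',.01495).as_matrix();org=np.array([.7208,.0653,.0562])
P=[org+S@np.array(v) for v in [(-.162,-.017,.004),(-.162,.017,.004)]]
Q=[np.array([.710,.126,0])+R.from_euler('z',.0145).as_matrix()@np.array(v) for v in [(-.055,-.125,0),(-.055,.125,0)]]
im=cv2.resize(a['img'][:,:,::-1],None,fx=1.4,fy=1.4)
for X in (P,Q):
    z=((proj(a,X)+.5)*1.4).astype(int); print(z/1.4); cv2.line(im,tuple(map(int,z[0])),tuple(map(int,z[1])),(0,0,255),1)
cv2.imwrite('pics/chk2.png',im)
E
```

```text
clock: 31.9
eef_pos: [0.4996, 0.0621, 0.2193]
tool_rot: [-0.008, 1.0, -0.0, 0.001]
ft_force: [-0.1, -0.2, -1.0]
grip_width: 0.0853
[0.423753   0.06012646 0.34247318] [0.49974746 0.06210617 0.21940577]
[[260.         262.85714286]
 [298.57142857 263.57142857]]
[[222.85714286 317.85714286]
 [442.85714286 317.85714286]]
```

View pics/chk2.png

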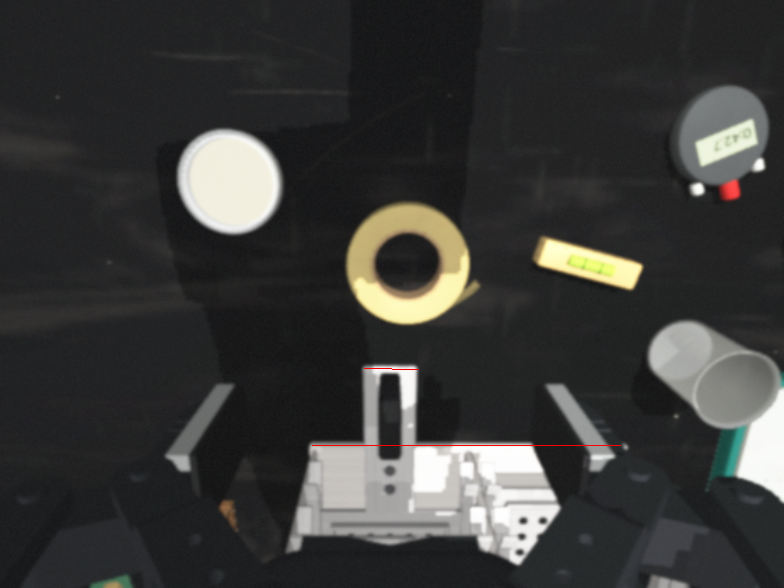

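```bash
python3 - <<'E'
from h import *
K=[[348.2415872,0,278.0503575],[0,348.2415872,212.41012513],[0,0,1]]
a=bot.camera('wrist')
import fit
X=np.array([.559,.0629,.060])
def J(p): return [(proj(p,X+d)[0]-proj(p,X)[0])[1]/1e-3*1e-0 for d in (np.array([1e-3,0,0]),np.array([0,0,1e-3]))]
w=dict(fit.w); w['eye']=np.array(w['eye'])+[.016,0,-.028]
A=np.array([J(w),J(a)])/1.0; print(A)
for r in ([-3.5,-2],[-3.5,-1],[-2.5,-1.5]): print(r,np.linalg.solve(A/1.0,r))
E
```

```text
[[ 637.24863855  750.36131336]
 [1022.86405949  491.43302707]]
[-3.5, -2] [ 0.00048265 -0.00507431]
[-3.5, -1] [ 0.00213414 -0.00647685]
[-2.5, -1.5] [ 0.00022679 -0.00352433]
```

```bash
python3 - <<'E'
from h import *
a=cv2.imread('pics/g_scene_raw.png'); b=cv2.imread('pics/sc8c.png')
c=cv2.imread('pics/g_side_raw.png'); d=cv2.imread('pics/si8c.png')[80:]
f=lambda m,x,y:cv2.resize(m[y:y+110,x:x+130],None,fx=2.9,fy=2.9)
cv2.imwrite('pics/cmp.png',np.vstack([np.hstack([f(a,170,220),f(b,170,220)]),np.hstack([f(c,260,260),f(d,260,260)])][:2]))
E
```

```text
(no output)
```

View pics/cmp.png

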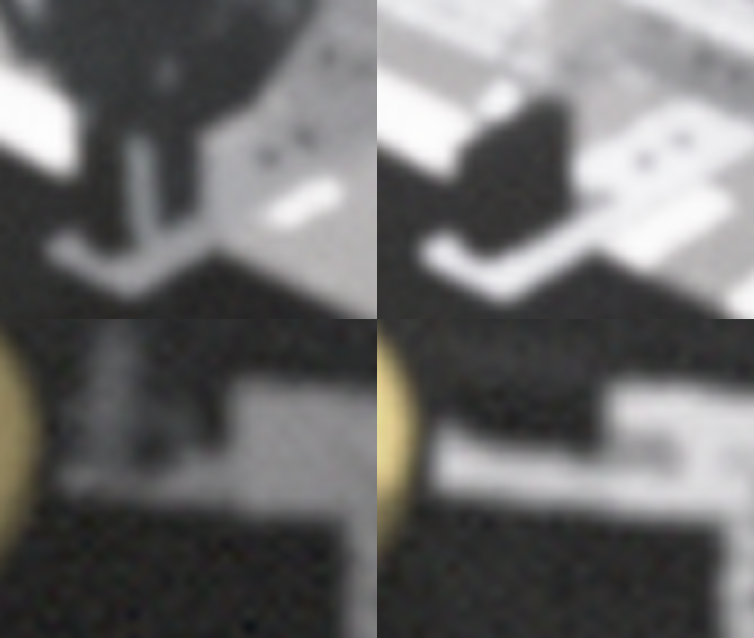

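```bash
python3 - <<'E'
from h import *
print(bot.job_done(), bot.get_obs()['clock'])
E
```

```text
the job is handed in; nothing more can be done
the job is handed in; nothing more can be done
```

The sheet is in the low rail pair of the right-hand bay, grip toward the robot, and the job is handed in at about 32 s. The middle and high pairs there held trays, and the low tray was in the left bay.

**Insertion:** It slid in with no force above the sensor noise. I advanced in 1–2.5 mm steps until the stop was felt at TCP x ≈ 0.581 m, with 4.5–5 N at first contact.

**Push:** I raised the wrist push gradually to 11–12 N and held it for more than a second. The nose bore on the ledges with roughly 3–4 N. I estimate about 10–11 N reached the stop, but that is not measured. I then eased off, set the sheet down on the ledges and opened the gripper.

**Checks after letting go:**
- Scene and side pictures from before and after release show no movement along the rails. Tongue tip and holes settled about equally, roughly 1 mm, so the sheet looks level.
- In the wrist, scene and side pictures none of the things nearby looked moved. The wrist force was back to about zero, with the robot clear.

**One check disagreed:** In two wrist views the tongue end sat 2–3.5 px from where I predicted, which triangulates to about 4–6 mm lower. The tongue's apparent width and the scene and side views did not support that, so I put it down to calibration error.

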